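# Feed a filled mould into the demoulding press with the push stick

### The job

Pick up the white push stick by its upright grip and with its toe, not with your hand, feed the small filled mould along the bed, under the low guard and past the spring roller, until it is home square against the end stop. The stop's setting is not known exactly: feel for it, lean on the mould with about 15 N for half a second so that it is surely seated, and never push harder than 25 N. Then draw the stick back out, lay it flat on the stone clear of the press and let go, leaving everything else on the bench where it is.

Things in the scene. Friction and masses are not known exactly. Their poses are not given: they have to be found in the camera images.
- press: Fixed stainless demoulding press. Origin on the stone under the middle of its guard's mouth; +y = feed direction into the guard, x across the bed, z up. Flat bed 12 mm thick (top at z = 12), 200 wide, y = -260 to +220 mm. Two columns with crosshead and cylinder, up to 320 mm high, stand over y = 90 to 140 mm
- mouth (a point): middle of the guard's mouth, on top of the bed (press frame 0, 0, 12 mm). From y = 0 to 220 mm a clear roof on steel sides, with a steel lip at the mouth, leaves 38 mm of height above the bed: too low for a hand. Inside stands the end stop, a rigid steel block 60 wide, 30 mm high with an adjusting screw behind; its face was set anywhere from y = 174 to 200 mm and is not measured: find it by feel
- infeed (a point): middle of the bed's open infeed end, on top of the bed (press frame 0, -260, 12 mm). Slippery white side guides stand 22 mm above the bed: parallel and 105 to 106 mm apart inside from y = -30 mm inwards; flared to about 173 mm apart inside at y = -122 mm; none nearer the infeed end
- roller (a joint): height in m of the sprung black roller (30 mm diameter) across the feed inside the guard at press y = 30 mm. 0 = down, underside 21.5 mm above the bed; the mould rolls it up by about 3.5 mm against 3 to 4 N of spring and weight, and it drops again behind the mould once all of it has passed. Feeding takes under 12 N until the stop
- mould: the small brown moulding tray on the press's infeed bed, filled with rows of cream-coloured set pieces, a loose slab 100 (x) by 130 (y) by 25 mm high, 0.25 to 0.5 kg. Origin at the centre of its underside; its +y points towards the mouth, up to about 7 degrees off at the start
- mould_nose (a point): middle of the mould's leading lower edge (mould frame y = +65 mm)
- mould_tail (a point): middle of the mould's rear lower edge (mould frame y = -65 mm); the face above it is upright, 25 mm high, 100 mm wide
- stick: the white plastic push stick, loose on the stone, 0.12 kg. Grip: an upright block 16 (x) by 60 (y) by 62 mm high; from its foot a shaft 14 wide, 12 mm high runs along +y to a cross-bar toe 60 wide, 12 thick, 12 mm high. Origin at the underside, below the middle of the grip; z up; the toe's flat front face is at y = 156 mm
- stick_toe (a point): middle of the toe's front face, 6 mm above the stick's underside
- mould_big: bystander: large filled mould 140 by 210 by 25 mm lying flat, origin at the centre of its underside
- mould_empty: bystander: dark moulding tray of the same size as the mould (100 by 130 by 25 mm), lying flat on the stone beside the press, origin at the centre of its underside
- palette_knife: bystander: palette knife (spatula) 240 mm long lying on the stone, origin at its underside
- bowl: bystander: steel bowl 150 mm across, 75 high, origin under its centre
- jar: bystander: amber jar 68 mm across, 95 high, origin under its centre
- ring_cutter: bystander: steel ring cutter 60 mm across, 35 high, origin under its centre
- cup: bystander: steel cup 72 mm across, 85 high, origin under its centre
There are look-alikes about, which are no part of the job. Of the things that look like the stick, the largest one is meant.

How it is judged:
By the outcome, as a careful person would: the job done as asked, in the order asked, and still so for the second after the job is handed in, with the robot touching nothing.
It also fails if it takes over 72 s, if anything falls off the work surface, if the arm or the gripper's body presses on something with over 40 N, if the wrist force passes 120 N, or if a joint passes its speed limit or range.

### The arm

A 7-joint arm with a two-finger parallel gripper is mounted at the origin on the work surface. World frame = base frame: x ahead of the robot, y to its left, z up, the work surface at z = 0. Lengths are in m, angles in rad, forces in N, time in s.
With the tool pointing down it reaches from about 0.4 to 0.85 m from the base axis. Payload 10.4 kg.
Tool frame: the origin (TCP) lies between the finger pads; the fingertips stand 8 mm ahead of it and the grasp point (between the pads) lies 11 mm behind it; z points along the fingers, x is the direction in which the jaws open and shut, and the axes are right-handed (so a half turn about z gives the same grasp; the last joint's range is limited). The gripper opens to 87 mm and grips with 3 to 60 N. Pads are 19 mm wide; open, the fingers measure 117 mm over their backs; the gripper's body (75 mm by 190 mm) begins 51 mm behind the grasp point.
Start: joints at [-1.152, 0.332, -0.065, 1.46, 0.022, 1.35, -0.088], TCP at [0.267, 0.565, 0.231] pointing down, gripper open.
Joint ranges: [-2.6, 2.6], [-0.5, 2.12], [-1.47, 1.34], [0.16, 2.42], [-1.27, 4.41], [0.06, 2.06], [-2.6, 2.6]. Speed limits (rad/s): [2.22, 2.22, 2.79, 2.79, 3.14, 3.14, 3.14].

### API

Orientations are given as a unit quaternion [x, y, z, w].
In Python, from bench import r, viewer gives the robot as it stands.
- The arm moves only by the tool apply_moves, never from a script. Its argument "increments" is a list of rows, each an object with "grip": the closure in counts, from 0 (fully open) to 255 (shut); "xyz": the shift along the tool's x, y, z in mm, a list of three; "rotation": the turn, a rotation vector about the tool's x, y, z in degrees, a list of three. A call has 1 to 5 rows; each row is the pose to reach, as a shift and turn from the pose measured when the call began, along the tool's axes at that moment; what a row does not reach only later rows make up. A row lasts 1/8 s, in which the tool goes at most 62.5 mm and 10.7 degrees, less where a joint would pass 70% of its speed; a pose out of reach is approached as far as the arm can. A call with a gripper value outside its range is refused whole. The fingers move at their own pace and stop on an object; "squeeze" is the grip in N (left out, the last holds). Time passes only in rows, so rows that repeat a pose let the fingers close. It gives the time, the measured TCP pose, the force and the opening at its end, in the units of the state.
- r.read_state(): the state, without advancing time (a new reading comes with each control period).
- viewer.camera(name): name is "side" or "top"; returns a dict with "img" (480x640x3 uint8, blue, green, red), "range_z" (480x640 float32, m along the optical axis (not along the pixel's ray), 0 where there is no reading), "vertical_fov" (degrees; the focal length in pixels is half the picture's height over the tangent of half this angle, whatever the lens; pixels are square), "cx", "cy" (the principal point, pixels), "D" ([k1, k2, p1, p2, k3] as OpenCV has them; the pictures are not rectified), "rvec" (rotation vector, rad) and "tvec" (3), from world to camera coordinates, as OpenCV has them. Camera axes: x right, y down, z forward; pixel columns grow to the right and rows downward; lengths in m; the calibration is good to about 2 mm. A picture is of the moment at which its call begins.
- r.close_job(): hands the job in, once; it reports no verdict.
The state is a dict: "time": time; "joint_positions": joint angles; "joint_vel": joint speeds; "joint_torque": joint torques, N m; "ee_pos": TCP position; "eef_rot": TCP orientation; "ft_force": force on the tool from outside, world axes, zero at the start; "torque": the same for the moment, N m; "width": finger opening in m.
Only numpy, scipy, OpenCV 4.12 (cv2) and the standard library are available. Lean on these libraries where they do the work, as an engineer would, in place of code of your own. Each camera call takes 0.05 s, during which the arm holds its last target.

## Working session

There is one attempt and no reset: what is moved stays moved. The work goes in short steps, Python scripts to look and compute and a tool call to move; the robot and the scene stay as the last step left them, time stands still between calls to the robot, and variables do not carry over. Pictures are saved under pics/ and viewed, and the job is handed in when it is done.

Besides the shell and the picture viewer there is one more tool, called by a JSON object that holds its "op" and its "data". apply_moves: Moves the arm, as the interface text tells. Its arguments: {"type":"object","properties":{"increments":{"type":"array","items":{"type":"object","properties":{"grip":{"type":"number"},"xyz":{"type":"array","items":{"type":"number"}},"rotation":{"type":"array","items":{"type":"number"}}}}},"squeeze":{"type":"number"}},"required":["increments"]}

```bash
ls; mkdir -p pics
cat > h.py <<'E'
import numpy as np, cv2
from bench import r, viewer
def cam(n):
    c=viewer.camera(n); h,w=c['img'].shape[:2]
    f=h/2/np.tan(np.radians(c['vertical_fov'])/2)
    c['K']=np.array([[f,0,c['cx']],[0,f,c['cy']],[0,0,1.]]); c['D']=np.array(c['D'],float)
    c['R']=cv2.Rodrigues(np.array(c['rvec'],float))[0]; c['t']=np.array(c['tvec'],float).reshape(3)
    return c
def ray(c,uv):
    p=cv2.undistortPoints(np.array(uv,float).reshape(-1,1,2),c['K'],c['D']).reshape(-1,2)
    return np.c_[p,np.ones(len(p))]
def deproj(c,uv):
    uv=np.array(uv,float).reshape(-1,2); z=np.array([c['range_z'][int(round(v)),int(round(u))] for u,v in uv])
    return (ray(c,uv)*z[:,None]-c['t'])@c['R']
def onplane(c,uv,z):
    d=ray(c,uv)@c['R']; o=-c['R'].T@c['t']; return o+d*((z-o[2])/d[:,2])[:,None]
def cloud(c):
    h,w=c['img'].shape[:2]; u,v=np.meshgrid(np.arange(w),np.arange(h))
    P=(ray(c,np.stack([u,v],-1).reshape(-1,2))*c['range_z'].reshape(-1,1)-c['t'])@c['R']
    P[c['range_z'].reshape(-1)==0]=np.nan
    return P.reshape(h,w,3)
def proj(c,P): return cv2.projectPoints(np.array(P,float).reshape(-1,1,3),np.array(c['rvec'],float),c['t'],c['K'],c['D'])[0].reshape(-1,2)
E
python3 - <<'E'
from h import *
for n in('side','top'):
    c=cam(n); cv2.imwrite(f'pics/{n}0.png',c['img']); print(n,c['K'][0,0],-c['R'].T@c['t'],c['R'][2],c['D'])
s=r.read_state(); print(s)
E
```

```text
pics
side 531.6065410919425 [ 0.25335612 -1.23949934  0.96245731] [ 0.16982109  0.79817517 -0.57799411] [-0.04234948  0.          0.          0.          0.        ]
top 554.0258322510426 [0.22793423 0.00837284 1.38456093] [ 0.20297296 -0.01801767 -0.97901856] [-0.01431154  0.          0.          0.          0.        ]
{'time': 0.1, 'joint_positions': array([-1.15164253,  0.33281319, -0.06466646,  1.46086352,  0.02161893,
        1.34992947, -0.08847971]), 'joint_vel': array([ 0.00108113, -0.00252088,  0.00076595, -0.00194545,  0.00099903,
       -0.00258028,  0.00159126]), 'joint_torque': array([ 1.79919025e-03, -6.24546647e+01,  2.48078682e-02, -3.90711629e+01,
       -6.15338143e-02,  3.66101693e-02,  4.12645431e-05]), 'ee_pos': array([0.26708193, 0.5646733 , 0.22982765]), 'eef_rot': array([ 8.44841408e-01,  5.35016412e-01, -5.31218641e-04,  3.89893231e-04]), 'ft_force': array([-0.75508077,  0.43405547,  0.33225352]), 'torque': array([3.29742932e-02, 8.89893576e-05, 2.09667269e-02]), 'width': 0.08700747998574715}
```

View pics/top0.png

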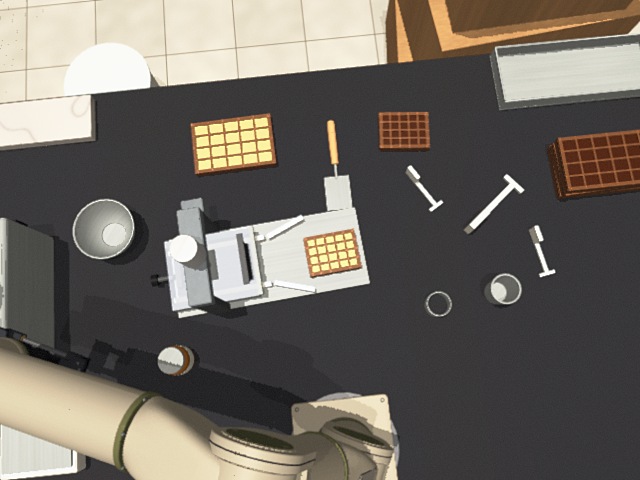

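View pics/side0.png

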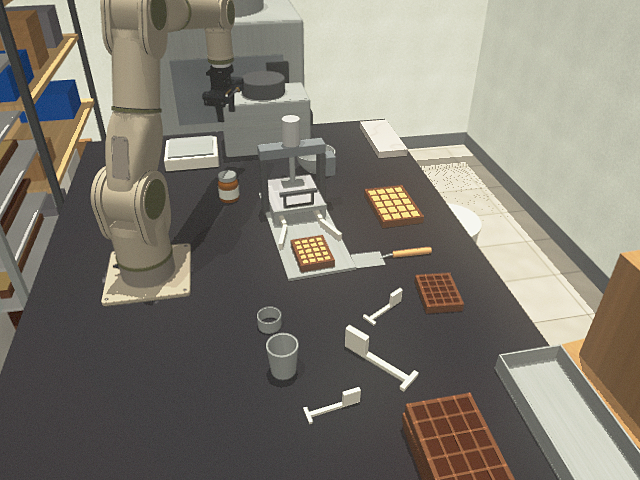

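Stick candidates (top picture): small one at (424,188), large one at (495,204), small one at (541,252). In the side view they are at (383,306), (380,357) and (333,404). The largest is the middle one. I'll check it in a crop and measure.

Run:
```python
from h import *
c=cam('top'); P=cloud(c); np.save('P0.npy',P); s=cam('side'); Q=cloud(s)
im=c['img']
cv2.imwrite('pics/crop1.png',np.hstack([cv2.resize(im[140:300,390:570],None,fx=2.2,fy=2.2,interpolation=2),cv2.resize(s['img'][280:440,290:450],(396,352))]))
cv2.imwrite('pics/crop2.png',cv2.resize(im[180:340,140:400],None,fx=3,fy=3,interpolation=2))
h,sat=cv2.cvtColor(im,cv2.COLOR_BGR2HSV)[...,1:3].transpose(2,0,1)[::-1]
# white sticks
m=((im.min(2)>110)&(np.ptp(im,2)<40)).astype(np.uint8)
n,l,st,ce=cv2.connectedComponentsWithStats(m)
for i in range(1,n):
    if st[i,4]>60 and st[i,0]>390 and 150<st[i,1]<290:
        p=P[l==i]; print(st[i],ce[i],np.nanmin(p,0),np.nanmax(p,0))
# combined cloud around sticks
A=np.vstack([P.reshape(-1,3),Q.reshape(-1,3)])
print('table z',np.nanmedian(P[300:380,500:600,2]))
```

```text
[407 165  36  47 334] [422.58383234 187.88622754] [ 0.55315648 -0.31820171 -0.00904547] [ 0.68563208 -0.23692743  0.04720976]
[465 174  59  59 558] [494.85125448 202.1953405 ] [ 0.48672929 -0.5327538  -0.00675821] [ 0.6337366  -0.36409412  0.07050427]
[530 225  26  52 361] [540.43490305 250.8531856 ] [ 0.35753053 -0.57839333 -0.00698881] [ 0.49065086 -0.52737299  0.04671824]
[491 273  31  31 423] [502.90307329 289.25768322] [ 0.29542154 -0.48486354 -0.00591237] [ 0.37667423 -0.3817201   0.09149982]
table z -0.00015850288246693731
```

View pics/crop1.png

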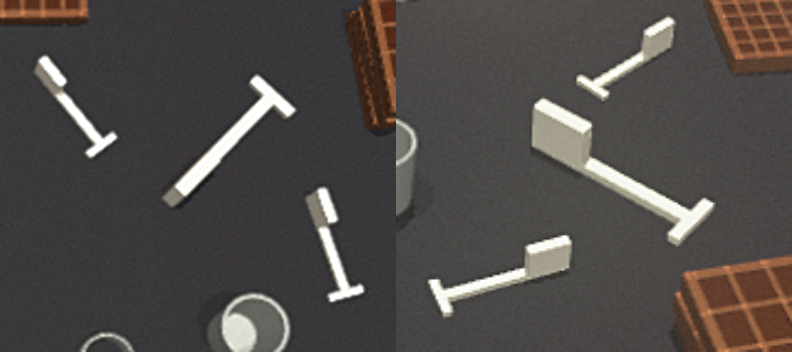

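View pics/crop2.png

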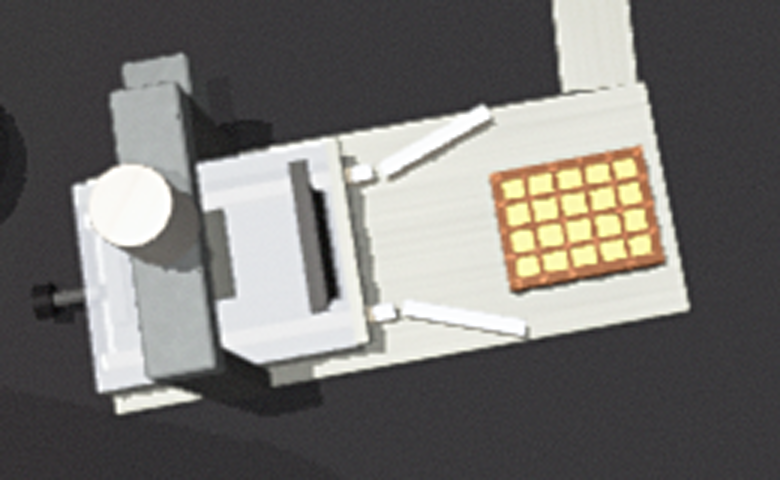

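The crop confirms it. The large stick's grip is at top (472,226) with its toe at (513,185). Next I'll fit the stick, mould and press.

```bash
cat >> h.py <<'E'
from scipy.optimize import minimize
def box(x0,x1,y0,y1,z0,z1): return np.array([[x,y,z] for x in(x0,x1) for y in(y0,y1) for z in(z0,z1)])
STICK=[box(-.008,.008,-.03,.03,0,.062),box(-.007,.007,0,.15,0,.012),box(-.03,.03,.144,.156,0,.012)]
MOULD=[box(-.05,.05,-.065,.065,0,.025)]
def xf(pts,p,z=0):
    a=p[2]; R=np.array([[np.cos(a),-np.sin(a)],[np.sin(a),np.cos(a)]]); q=pts.copy(); q[:,:2]=pts[:,:2]@R.T+p[:2]; q[:,2]+=z; return q
def render(c,boxes,p,z,roi,S=6):
    u0,v0,u1,v1=roi; m=np.zeros(((v1-v0)*S,(u1-u0)*S),np.uint8)
    for b in boxes:
        h=cv2.convexHull(((proj(c,xf(b,p,z))-[u0,v0]+.5)*S*16).astype(np.int32)); cv2.fillConvexPoly(m,h,255,shift=4)
    return cv2.resize(m,(u1-u0,v1-v0),interpolation=cv2.INTER_AREA).astype(float)/255
def fit(items,boxes,p0,z):  # items: (cam,mask float,roi)
    L=np.array([.01,.01,.1])
    f=lambda q:sum(np.abs(render(c,boxes,q*L,z,r)-m).sum() for c,m,r in items)
    best=None
    for st in(.6,.2):
        s=np.array(p0)/L if best is None else best.x
        best=minimize(f,s,method='Nelder-Mead',options=dict(initial_simplex=np.vstack([s]+[s+st*e for e in np.eye(3)]),xatol=1e-3,fatol=.05))
    return best.x*L,best.fun,sum(m.sum() for _,m,_ in items)
def whitemask(c,roi,th=75):
    u0,v0,u1,v1=roi; i=c['img'][v0:v1,u0:u1].astype(int); return ((i.min(2)>th)).astype(float)
def brownmask(c,roi):
    u0,v0,u1,v1=roi; i=c['img'][v0:v1,u0:u1].astype(int); m=((i[...,2]-i[...,0])>35).astype(np.uint8)
    n,l,st,_=cv2.connectedComponentsWithStats(m); k=1+np.argmax(st[1:,4]); m=(l==k).astype(np.uint8)
    cs,_=cv2.findContours(m,0,2); cv2.drawContours(m,cs,-1,1,-1); return m.astype(float)
E
python3 - <<'E'
from h import *
t=cam('top'); s=cam('side')
rt=(458,168,530,240); rs=(338,320,425,395)
g=np.array([.513,-.387]); toe=onplane(t,[[513,185]],.012)[0][:2]; grip=onplane(t,[[474,224]],.05)[0][:2]; d=toe-grip
p0=[*grip,np.arctan2(-d[0],d[1])]
print('p0',p0,np.linalg.norm(d))
for items in ([(t,whitemask(t,rt),rt)],[(s,whitemask(s,rs),rs)],[(t,whitemask(t,rt),rt),(s,whitemask(s,rs),rs)]):
    print('stick',fit(items,STICK,p0,0))
rt=(295,222,370,285); rs=(282,228,342,275)
p0=[*onplane(t,[[332,253]],.037)[0][:2],np.radians(80)]
print(p0)
for items in ([(t,brownmask(t,rt),rt)],[(s,brownmask(s,rs),rs)],[(t,brownmask(t,rt),rt),(s,brownmask(s,rs),rs)]):
    for a in (10,-10): print('mould',fit(items,MOULD,[p0[0],p0[1],np.radians(a)],.012))
# bed corners infeed (crop2 px /3 + offset), far corner
px=np.array([[645,83],[690,310],[118,413]])/3+[140,180]
print(onplane(t,px,.012))
E
```

```text
p0 [np.float64(0.4993378118078162), np.float64(-0.37839193962839146), np.float64(-2.4822065194630576)] 0.16176889256536395
stick (array([ 0.51123974, -0.39220401, -2.46730662]), np.float64(113.45098039215686), np.float64(674.0))
stick (array([ 0.5090187 , -0.39067218, -2.46979161]), np.float64(850.7450980392157), np.float64(1950.0))
stick (array([ 0.50935293, -0.39103195, -2.4706534 ]), np.float64(994.9058823529413), np.float64(2624.0))
[np.float64(0.46698655502947595), np.float64(-0.021705982535120214), np.float64(1.3962634015954636)]
mould (array([ 0.47168156, -0.02113973,  0.08214815]), np.float64(85.20392156862745), np.float64(2107.0))
mould (array([ 0.47134468, -0.02097922,  0.07690253]), np.float64(86.19607843137256), np.float64(2107.0))
mould (array([ 0.46972907, -0.01798937,  0.06844601]), np.float64(102.27450980392157), np.float64(1129.0))
mould (array([ 0.46966189, -0.01772655,  0.05728724]), np.float64(102.37647058823528), np.float64(1129.0))
mould (array([ 0.47137471, -0.02095671,  0.07781808]), np.float64(201.73333333333335), np.float64(3236.0))
mould (array([ 0.47136781, -0.02097339,  0.07752061]), np.float64(201.72549019607843), np.float64(3236.0))
[[ 0.5821993  -0.09350577  0.012     ]
 [ 0.38510463 -0.10795195  0.012     ]
 [ 0.35099162  0.36890552  0.012     ]]
```

```bash
cat >> h.py <<'E'
def wm(c,roi,th,seed):
    u0,v0,u1,v1=roi; i=c['img'][v0:v1,u0:u1].astype(int); m=(i.min(2)>th).astype(np.uint8)
    n,l,st,_=cv2.connectedComponentsWithStats(m); return (l==l[seed[1]-v0,seed[0]-u0]).astype(float)
E
python3 - <<'E'
from h import *
t=cam('top'); s=cam('side')
rt=(455,165,530,240); rs=(335,318,425,395)
mt=wm(t,rt,70,(490,207)); ms=wm(s,rs,110,(385,365)); print(mt.sum(),ms.sum())
p0=[.51,-.391,-2.47]
for it in ([(t,mt,rt)],[(s,ms,rs)],[(t,mt,rt),(s,ms,rs)]): 
    b=fit(it,STICK,p0,0); print(b)
p=b[0]
def ov(c,roi,boxes,p,z,n,S=7):
    u0,v0,u1,v1=roi; im=cv2.resize(c['img'][v0:v1,u0:u1],None,fx=S,fy=S,interpolation=0)
    for b in boxes:
        h=cv2.convexHull(((proj(c,xf(b,p,z))-[u0,v0]+.5)*S).astype(np.int32)); cv2.polylines(im,[h],True,(0,0,255))
    return im
cv2.imwrite('pics/ov1.png',cv2.resize(np.hstack([ov(t,rt,STICK,p,0,''),cv2.resize(ov(s,rs,STICK,p,0,''),(525,525))]),(800,400)))
# press overlay
pp=np.array([.465,.1586,.0725])
# bed edges subpixel via gradient: sample perpendicular profile at bed top plane
print('infeed-side: profile fits')
g=cv2.cvtColor(t['img'],cv2.COLOR_BGR2GRAY).astype(np.float32)
def edge(a,nrm,w=.012):
    k=np.linspace(-w,w,97); pts=np.c_[a[0]+k*nrm[0],a[1]+k*nrm[1]]
    W=np.array([[*xf(np.array([[x,y,0.]]),pp)[0,:2],.012] for x,y in pts]); uv=proj(t,W).astype(np.float32)
    v=cv2.remap(g,uv[:,0].reshape(-1,1),uv[:,1].reshape(-1,1),1).ravel(); d=-np.gradient(cv2.GaussianBlur(v.reshape(-1,1),(1,9),0).ravel()); d[d<0]=0
    return k[np.argmax(d)], d.max()
for y in(-.25,-.2,-.15,-.1,-.05): print('x+',y,edge((.1,y),(1,0)),'x-',edge((-.1,y),(-1,0)))
for x in(-.08,-.04,0,.04,.08): print('y-',x,edge((x,-.26),(0,-1)))
im=cv2.resize(t['img'][180:340,140:400],None,fx=3,fy=3,interpolation=2)
for b in [box(-.1,.1,-.26,.22,.012,.012),box(-.0525,.0525,-.03,0,.034,.034),box(-.0865,.0865,-.122,-.122,.034,.034),box(-.05,.05,-.245,-.115,.037,.037)]:
    h=cv2.convexHull(((proj(t,xf(b,pp))-[140,180]+.5)*3).astype(np.int32)); cv2.polylines(im,[h],True,(0,0,255))
cv2.imwrite('pics/ov2.png',im)
E
```

```text
677.0 1097.0
(array([ 0.51122714, -0.39204242, -2.46227651]), np.float64(113.14509803921568), np.float64(677.0))
(array([ 0.50877273, -0.39027152, -2.46843145]), np.float64(68.36470588235294), np.float64(1097.0))
(array([ 0.50938465, -0.39102174, -2.46781943]), np.float64(210.4470588235294), np.float64(1774.0))
infeed-side: profile fits
x+ -0.25 (np.float64(0.0002500000000000002), np.float32(1.3972931)) x- (np.float64(-0.002), np.float32(13.269745))
x+ -0.2 (np.float64(0.0014999999999999996), np.float32(8.440399)) x- (np.float64(-0.0014999999999999996), np.float32(11.668915))
x+ -0.15 (np.float64(0.0007500000000000007), np.float32(9.461906)) x- (np.float64(-0.0027500000000000007), np.float32(12.186279))
x+ -0.1 (np.float64(0.0014999999999999996), np.float32(11.290283)) x- (np.float64(-0.002), np.float32(14.145981))
x+ -0.05 (np.float64(0.0022500000000000003), np.float32(8.694122)) x- (np.float64(-0.0022500000000000003), np.float32(9.334915))
y- -0.08 (np.float64(-0.0005000000000000004), np.float32(12.298271))
y- -0.04 (np.float64(0.0), np.float32(10.290585))
y- 0 (np.float64(0.0005000000000000004), np.float32(8.573265))
y- 0.04 (np.float64(-0.0010000000000000009), np.float32(8.567162))
y- 0.08 (np.float64(-0.0002500000000000002), np.float32(10.649063))
```

View pics/ov1.png

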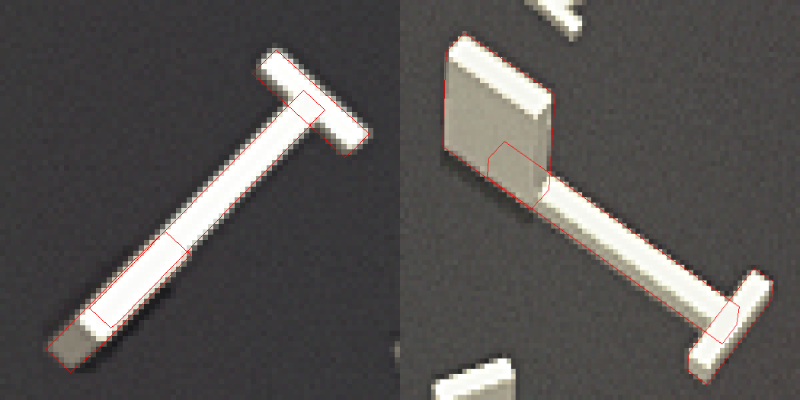

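View pics/ov2.png

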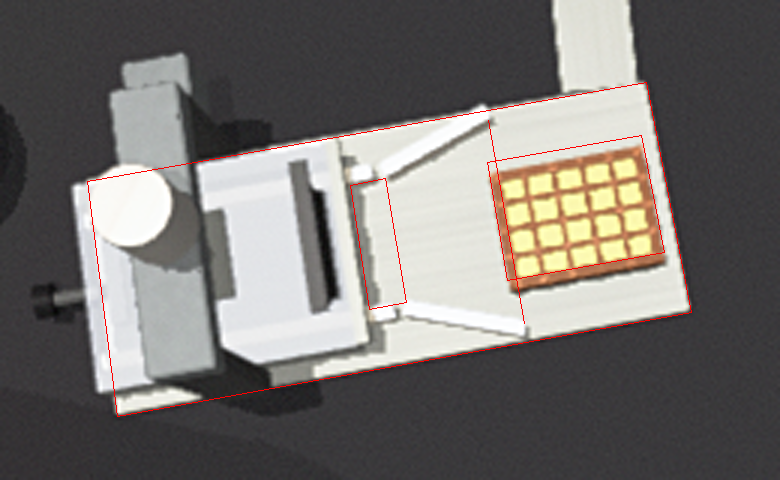

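{"op": "apply_moves", "data": {"increments": [{"grip": 0,"xyz": [0,0,-60],"rotation": [0,0,0]},{"grip": 0,"xyz": [0,0,-120],"rotation": [0,0,10]},{"grip": 0,"xyz": [0,0,-180],"rotation": [0,0,20]},{"grip": 0,"xyz": [0,0,-200],"rotation": [0,0,30]},{"grip": 0,"xyz": [0,0,-200],"rotation": [0,0,40]}], "squeeze": 50}}

```text
time: 1.02
ee_pos: [0.2673, 0.5654, 0.4327]
eef_rot: [0.977, 0.211, 0.001, -0.001]
ft_force: [-0.9, -0.0, -0.3]
width: 0.0867
```

```bash
cat >> h.py <<'E'
from scipy.spatial.transform import Rotation as Ro
def to(x,y,z,yaw):
    s=r.read_state(); R0=Ro.from_quat(s['eef_rot']); a=yaw
    Rt=Ro.from_matrix(np.array([[np.cos(a),np.sin(a),0],[np.sin(a),-np.cos(a),0],[0,0,-1]]))
    d=R0.inv().apply(np.array([x,y,z])-s['ee_pos'])*1000; rv=(R0.inv()*Rt).as_rotvec(degrees=True)
    X=R0.as_matrix()
    print('t',round(s['time'],2),'pos',s['ee_pos'].round(4),'yaw',np.degrees(np.arctan2(X[1,0],X[0,0])).round(2),'tilt',np.degrees(np.arccos(-X[2,2])).round(2),'w',s['width'].round(4),'F',s['ft_force'].round(1),'q',s['joint_positions'].round(2))
    print('  shift',d.round(1),'rot',rv.round(2))
E
python3 -c "
from h import *
to(.56,.20,.43,-.5);to(.5094,-.391,.25,-2.468)"
```

```text
Traceback (most recent call last):
  File "h.py", line 57, in to
    print('t',round(s['time'],2),'pos',s['ee_pos'].round(4),'yaw',np.degrees(np.arctan2(X[1,0],X[0,0])).round(2),'tilt',np.degrees(np.arccos(-X[2,2])).round(2),'w',s['width'].round(4),'F',s['ft_force'].round(1),'q',s['joint_positions'].round(2))
                                                                                                                                                                    ^^^^^^^^^^^^^^^^
AttributeError: 'float' object has no attribute 'round'
```

```bash
sed -i "s/s\['width'\].round(4)/round(s['width'],4)/" h.py
python3 -c "
from h import *
to(.50,.30,.43,-.5);to(.55,.0,.43,-1.3);to(.5094,-.391,.25,-2.468)"
```

```text
t 1.02 pos [0.2673 0.5654 0.4327] yaw 24.36 tilt 0.2 w 0.0867 F [-0.9 -0.  -0.3] q [-1.23  0.32  0.04  1.06 -0.01  1.76 -0.77]
  shift [102.4 337.8   2.2] rot [-0.2  -0.07 53.01]
t 1.02 pos [0.2673 0.5654 0.4327] yaw 24.36 tilt 0.2 w 0.0867 F [-0.9 -0.  -0.3] q [-1.23  0.32  0.04  1.06 -0.01  1.76 -0.77]
  shift [ 24.2 631.7   1.2] rot [-2.300e-01  2.000e-02  9.885e+01]
t 1.02 pos [0.2673 0.5654 0.4327] yaw 24.36 tilt 0.2 w 0.0867 F [-0.9 -0.  -0.3] q [-1.23  0.32  0.04  1.06 -0.01  1.76 -0.77]
  shift [-174.5  971.6  179.9] rot [ -0.24   0.18 165.77]
```

{"op": "apply_moves", "data": {"increments": [{"grip": 0,"xyz": [18,58,0],"rotation": [0,0,10]},{"grip": 0,"xyz": [36,116,0],"rotation": [0,0,20]},{"grip": 0,"xyz": [54,174,0],"rotation": [0,0,30]},{"grip": 0,"xyz": [70,232,0],"rotation": [0,0,40]},{"grip": 0,"xyz": [88,290,0],"rotation": [0,0,50]}]}}

```text
time: 1.65
ee_pos: [0.4681, 0.3359, 0.4326]
eef_rot: [0.974, -0.225, 0.0, -0.002]
ft_force: [1.0, 0.6, -0.4]
width: 0.0869
```

```bash
python3 -c "
from h import *
to(.55,.05,.43,-1.3);to(.5094,-.391,.25,-2.468)"
```

```text
t 1.65 pos [0.4681 0.3359 0.4326] yaw -25.95 tilt 0.25 w 0.0869 F [ 1.   0.6 -0.4] q [-0.94  0.2   0.3   1.22 -0.06  1.72 -1.11]
  shift [198.8 221.2   1.6] rot [-0.23  0.12 48.53]
t 1.65 pos [0.4681 0.3359 0.4326] yaw -25.95 tilt 0.25 w 0.0869 F [ 1.   0.6 -0.4] q [-0.94  0.2   0.3   1.22 -0.06  1.72 -1.11]
  shift [355.3 636.3 179.7] rot [ -0.14   0.26 115.45]
```

{"op": "apply_moves", "data": {"increments": [{"grip": 0,"xyz": [38,46,0],"rotation": [0,0,10]},{"grip": 0,"xyz": [74,94,0],"rotation": [0,0,20]},{"grip": 0,"xyz": [110,142,0],"rotation": [0,0,30]},{"grip": 0,"xyz": [146,190,0],"rotation": [0,0,40]},{"grip": 0,"xyz": [180,240,0],"rotation": [0,0,50]}]}}

```text
time: 2.28
ee_pos: [0.5249, 0.0394, 0.4316]
eef_rot: [0.787, -0.618, -0.001, -0.002]
ft_force: [0.5, 0.0, 0.3]
width: 0.0868
```

```bash
python3 -c "
from h import *
to(.5094,-.391,.25,-2.468)"
```

```text
t 2.27 pos [0.5249 0.0394 0.4316] yaw -76.27 tilt 0.28 w 0.0868 F [0.5 0.  0.3] q [-0.67  0.07  0.56  1.37 -0.04  1.71 -1.45]
  shift [415.1 117.7 179.7] rot [-3.000e-02  2.900e-01  6.513e+01]
```

{"op": "apply_moves", "data": {"increments": [{"grip": 0,"xyz": [56,16,10],"rotation": [0,0,10]},{"grip": 0,"xyz": [112,32,30],"rotation": [0,0,20]},{"grip": 0,"xyz": [168,48,50],"rotation": [0,0,30]},{"grip": 0,"xyz": [224,64,80],"rotation": [0,0,40]},{"grip": 0,"xyz": [280,80,110],"rotation": [0,0,50]}]}}

```text
time: 2.9
ee_pos: [0.5138, -0.2473, 0.3226]
eef_rot: [-0.45, 0.893, 0.001, 0.003]
ft_force: [0.6, 0.0, 0.2]
width: 0.0873
```

```bash
python3 -c "
from h import *
to(.5094,-.391,.15,-2.468)"
```

```text
t 2.9 pos [ 0.5138 -0.2473  0.3226] yaw -126.56 tilt 0.33 w 0.0873 F [0.6 0.  0.2] q [-0.34  0.22  0.85  1.5  -0.17  1.5  -1.7 ]
  shift [119.  -82.1 171.9] rot [ 0.05  0.33 14.84]
```

{"op": "apply_moves", "data": {"increments": [{"grip": 0,"xyz": [40,-27,50],"rotation": [0,0,7]},{"grip": 0,"xyz": [80,-54,100],"rotation": [0,0,14.8]},{"grip": 0,"xyz": [119,-82,150],"rotation": [0,0.3,14.8]},{"grip": 0,"xyz": [119,-82,172],"rotation": [0,0.3,14.8]},{"grip": 0,"xyz": [119,-82,172],"rotation": [0,0.3,14.8]}]}}

```text
time: 3.52
ee_pos: [0.5075, -0.391, 0.1472]
eef_rot: [-0.33, 0.944, 0.002, -0.002]
ft_force: [0.4, 0.2, 1.2]
width: 0.0873
```

```bash
python3 -c "
from h import *
to(.5094,-.391,.024,-2.468)
for n in('side','top'):
  c=cam(n); cv2.imwrite('pics/a_%s.png'%n,c['img'])
"
```

```text
t 3.52 pos [ 0.5075 -0.391   0.1472] yaw -141.48 tilt 0.34 w 0.0873 F [0.4 0.2 1.2] q [-0.02  0.54  0.84  1.55 -0.42  1.24 -1.58]
  shift [ -1.8  -1.8 123.2] rot [ 0.31 -0.13 -0.08]
```

View pics/a_side.png

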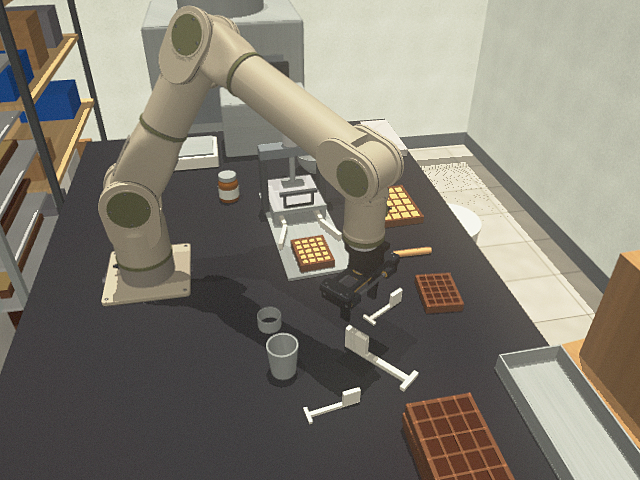

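View pics/a_top.png

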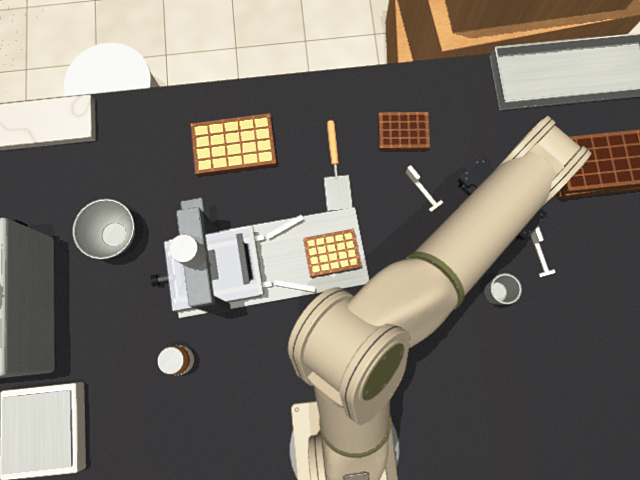

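{"op": "apply_moves", "data": {"increments": [{"grip": 0,"xyz": [-2,-2,40],"rotation": [0.3,0,0]},{"grip": 0,"xyz": [-2,-2,80],"rotation": [0.3,0,0]},{"grip": 0,"xyz": [-2,-2,110],"rotation": [0.3,0,0]},{"grip": 0,"xyz": [-2,-2,123],"rotation": [0.3,0,0]},{"grip": 0,"xyz": [-2,-2,123],"rotation": [0.3,0,0]}]}}

```text
time: 4.25
ee_pos: [0.5137, -0.3905, 0.0291]
eef_rot: [-0.332, 0.943, -0.002, 0.002]
ft_force: [0.5, 0.7, 0.7]
width: 0.0872
```

```bash
python3 -c "
from h import *
to(.5094,-.391,.024,-2.468)
"
```

```text
t 4.25 pos [ 0.5137 -0.3905  0.0291] yaw -141.28 tilt 0.34 w 0.0872 F [0.5 0.7 0.7] q [ 0.03  0.67  0.76  1.64 -0.52  1.04 -1.52]
  shift [3.6 2.3 5.1] rot [-0.33  0.08  0.13]
```

{"op": "apply_moves", "data": {"increments": [{"grip": 0,"xyz": [3,2,5],"rotation": [-0.3,0,0]},{"grip": 0,"xyz": [3,2,5],"rotation": [-0.3,0,0]}]}}

```text
time: 4.5
ee_pos: [0.5103, -0.3912, 0.025]
eef_rot: [-0.331, 0.943, -0.0, 0.001]
ft_force: [0.1, 0.2, -0.3]
width: 0.0872
```

```bash
python3 -c "
from h import *
to(.5094,-.391,.024,-2.468)
"
```

```text
t 4.5 pos [ 0.5103 -0.3912  0.025 ] yaw -141.29 tilt 0.14 w 0.0872 F [ 0.1  0.2 -0.3] q [ 0.03  0.67  0.76  1.65 -0.52  1.03 -1.51]
  shift [0.6 0.7 1. ] rot [-0.08  0.11  0.12]
```

{"op": "apply_moves", "data": {"increments": [{"grip": 120,"xyz": [0,0,0],"rotation": [0,0,0]},{"grip": 180,"xyz": [0,0,0],"rotation": [0,0,0]},{"grip": 255,"xyz": [0,0,0],"rotation": [0,0,0]},{"grip": 255,"xyz": [0,0,0],"rotation": [0,0,0]},{"grip": 255,"xyz": [0,0,0],"rotation": [0,0,0]}], "squeeze": 55}}

```text
time: 5.12
ee_pos: [0.5103, -0.3912, 0.025]
eef_rot: [-0.331, 0.943, -0.0, 0.001]
ft_force: [-0.5, -0.3, 0.8]
width: 0.0449
```

{"op": "apply_moves", "data": {"increments": [{"grip": 255,"xyz": [0,0,0],"rotation": [0,0,0]},{"grip": 255,"xyz": [0,0,0],"rotation": [0,0,0]},{"grip": 255,"xyz": [0,0,-20],"rotation": [0,0,0]},{"grip": 255,"xyz": [0,0,-50],"rotation": [0,0,0]},{"grip": 255,"xyz": [0,0,-80],"rotation": [0,0,0]}]}}

```text
time: 5.75
ee_pos: [0.51, -0.3914, 0.1071]
eef_rot: [-0.331, 0.944, -0.001, 0.001]
ft_force: [0.7, 0.4, -1.3]
width: 0.0153
```

```bash
python3 -c "
from h import *
to(.5094,-.391,.125,-2.468)
for n in('side','top'):
  c=cam(n); cv2.imwrite('pics/b_%s.png'%n,c['img'])
"
```

```text
t 5.75 pos [ 0.51   -0.3914  0.1071] yaw -141.3 tilt 0.16 w 0.0153 F [ 0.7  0.4 -1.3] q [-0.01  0.58  0.82  1.59 -0.45  1.17 -1.56]
  shift [  0.2   0.7 -17.9] rot [-0.11  0.12  0.1 ]
```

View pics/b_side.png

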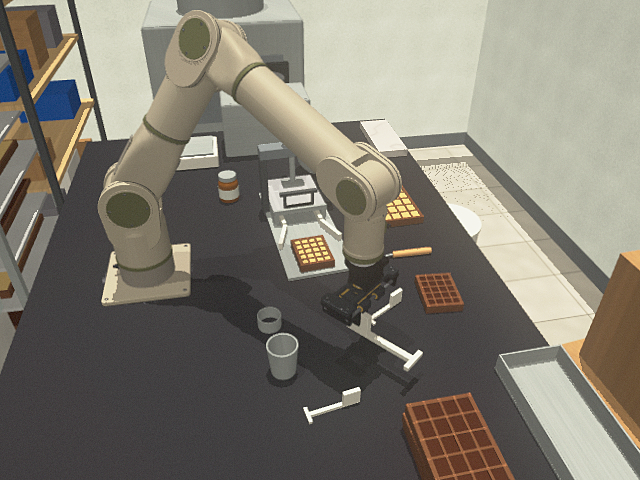

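The side view shows the stick lifted: grip in the fingers at about (368,320), toe at (412,358). The fingers may have closed slightly after the lift began, so I'll measure the stick's actual height and pitch in the hand.

Run:
```python
from h import *
s=cam('side'); t=cam('top'); Q=cloud(s)
im=s['img']; roi=(340,285,430,375); u0,v0,u1,v1=roi
cv2.imwrite('pics/b_crop.png',cv2.resize(im[v0:v1,u0:u1],None,fx=6,fy=6,interpolation=2))
m=np.zeros(im.shape[:2],bool); m[v0:v1,u0:u1]=im[v0:v1,u0:u1].min(2)>95
p=Q[m]; p=p[np.isfinite(p).all(1)]
st=r.read_state(); d=np.array([.623,-.782]); k=(p[:,:2]-st['ee_pos'][:2])@d; l=(p[:,:2]-st['ee_pos'][:2])@[.782,.623]
for a in np.arange(-.05,.2,.01):
    w=(k>a)&(k<a+.01)&(abs(l)<.05)
    if w.sum()>3: print(round(a,3),w.sum(),'z',np.percentile(p[w,2],[5,50,95]).round(4),'l',np.percentile(l[w],[5,95]).round(3))
```

```text
-0.02 13 z [0.0689 0.0745 0.084 ] l [-0.009 -0.004]
-0.01 22 z [0.0705 0.0795 0.0906] l [-0.01  -0.006]
0.0 26 z [0.0718 0.0835 0.1017] l [-0.015 -0.006]
0.01 73 z [0.0739 0.1051 0.1318] l [-0.01   0.002]
0.02 93 z [0.0739 0.109  0.1324] l [-0.01   0.003]
0.03 105 z [0.0732 0.0971 0.1315] l [-0.009  0.007]
0.04 29 z [0.0711 0.0784 0.0829] l [-0.008  0.006]
0.05 33 z [0.0431 0.0798 0.0822] l [-0.008  0.024]
0.06 35 z [0.0701 0.079  0.0828] l [-0.008  0.007]
0.07 38 z [0.07   0.0803 0.0832] l [-0.008  0.007]
0.08 33 z [0.0033 0.0798 0.0828] l [-0.007  0.048]
0.09 29 z [0.0725 0.0812 0.0853] l [-0.007  0.006]
0.1 43 z [0.0709 0.0815 0.085 ] l [-0.008  0.007]
0.11 37 z [0.0018 0.0809 0.0843] l [-0.007  0.029]
0.12 39 z [0.0706 0.0807 0.0844] l [-0.007  0.009]
0.13 38 z [0.0605 0.0809 0.0855] l [-0.007  0.013]
0.14 59 z [0.0762 0.0824 0.0853] l [-0.026  0.024]
0.15 136 z [0.0732 0.0815 0.0853] l [-0.029  0.027]
```

View pics/b_crop.png

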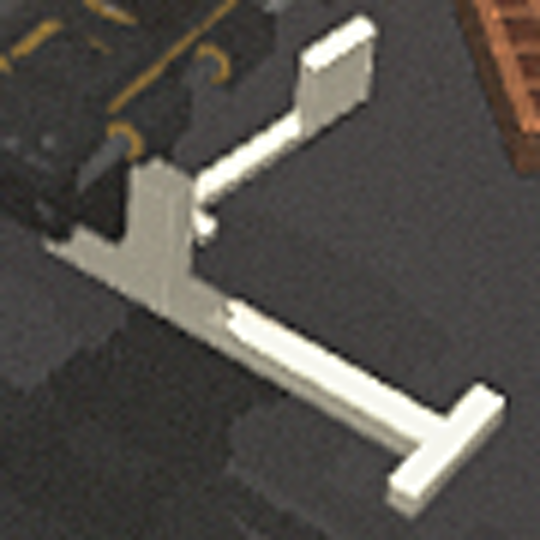

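The stick was gripped about 12 mm higher than planned and may be slightly toe-up. I'll set it down and regrip lower, this time waiting for a full close.

{"op": "apply_moves", "data": {"increments": [{"grip": 255,"xyz": [0,0,40],"rotation": [0,0,0]},{"grip": 255,"xyz": [0,0,65],"rotation": [0,0,0]},{"grip": 255,"xyz": [0,0,69],"rotation": [0,0,0]},{"grip": 255,"xyz": [0,0,70],"rotation": [0,0,0]},{"grip": 255,"xyz": [0,0,70],"rotation": [0,0,0]}]}}

```text
time: 6.58
ee_pos: [0.5102, -0.3908, 0.0374]
eef_rot: [-0.331, 0.944, 0.0, 0.002]
ft_force: [-7.9, 9.8, 24.7]
width: 0.0156
```

{"op": "apply_moves", "data": {"increments": [{"grip": 120,"xyz": [0,0,0],"rotation": [0,0,0]},{"grip": 120,"xyz": [0,0,0],"rotation": [0,0,0]},{"grip": 120,"xyz": [0,0,8],"rotation": [0,0,0]},{"grip": 120,"xyz": [0,0,13],"rotation": [0,0,0]},{"grip": 120,"xyz": [0,0,13],"rotation": [0,0,0]}]}}

```text
time: 7.2
ee_pos: [0.5098, -0.3904, 0.0235]
eef_rot: [-0.331, 0.944, 0.001, 0.001]
ft_force: [0.0, -0.4, -0.1]
width: 0.0451
```

```bash
python3 -c "
from h import *
to(.5094,-.391,.024,-2.468)
"
```

```text
t 7.2 pos [ 0.5098 -0.3904  0.0235] yaw -141.3 tilt 0.19 w 0.0451 F [ 0.  -0.4 -0.1] q [ 0.03  0.67  0.75  1.65 -0.52  1.03 -1.51]
  shift [ 0.6 -0.2 -0.5] rot [0.05 0.19 0.11]
```

{"op": "apply_moves", "data": {"increments": [{"grip": 255,"xyz": [0,0,0],"rotation": [0,0,0]},{"grip": 255,"xyz": [0,0,0],"rotation": [0,0,0]},{"grip": 255,"xyz": [0,0,0],"rotation": [0,0,0]},{"grip": 255,"xyz": [0,0,0],"rotation": [0,0,0]},{"grip": 255,"xyz": [0,0,0],"rotation": [0,0,0]}], "squeeze": 60}}

```text
time: 7.82
ee_pos: [0.5099, -0.3905, 0.0236]
eef_rot: [-0.331, 0.943, 0.001, 0.001]
ft_force: [0.3, -0.8, 0.4]
width: 0.0158
```

{"op": "apply_moves", "data": {"increments": [{"grip": 255,"xyz": [0,0,-30],"rotation": [0,0,0]},{"grip": 255,"xyz": [0,0,-70],"rotation": [0,0,0]},{"grip": 255,"xyz": [0,0,-110],"rotation": [0,0,0]},{"grip": 255,"xyz": [0,0,-110],"rotation": [0,0,0]}]}}

```text
time: 8.32
ee_pos: [0.5107, -0.392, 0.1368]
eef_rot: [-0.331, 0.944, -0.001, 0.003]
ft_force: [-0.0, 0.2, -2.0]
width: 0.0154
```

```bash
cat > m.py <<'E'
from h import *
def inhand():
    s=cam('side'); Q=cloud(s); st=r.read_state(); R=Ro.from_quat(st['eef_rot'])
    P=(Q.reshape(-1,3)-st['ee_pos'])@R.as_matrix(); P=P.reshape(Q.shape)  # tool frame; stick y=-tool y, stick x=tool x
    im=s['img']; w=(im.min(2)>95)&(abs(P[...,0])<.04)&(P[...,1]<.05)&(P[...,1]>-.19)&(abs(P[...,2])<.06)
    p=P[w]; p=p[np.isfinite(p).all(1)]
    k=-p[:,1]
    for a in np.arange(-.04,.18,.02):
        q=p[(k>a)&(k<a+.02)]
        if len(q)>5: print(round(a,2),len(q),'z(top..bot)',np.percentile(q[:,2],[4,50,96]).round(4),'x',np.percentile(q[:,0],[4,96]).round(4))
    print('toe end k',np.percentile(k,99.5),'x of toe',np.percentile(p[k>.145,0],[3,97]))
E
python3 -c "
from m import *
to(.5094,-.391,.024,-2.468)
inhand()
"
```

```text
t 8.32 pos [ 0.5107 -0.392   0.1368] yaw -141.31 tilt 0.38 w 0.0154 F [-0.   0.2 -2. ] q [-0.02  0.55  0.84  1.56 -0.43  1.21 -1.57]
  shift [  0.9   2.1 112.8] rot [-0.23  0.3   0.1 ]
-0.02 6 z(top..bot) [0.0157 0.0173 0.0206] x [0.0063 0.009 ]
0.0 65 z(top..bot) [-0.0276  0.0014  0.0183] x [0.0053 0.013 ]
0.02 189 z(top..bot) [-0.0398 -0.0116  0.0177] x [-0.0059  0.0097]
0.04 71 z(top..bot) [0.0071 0.0109 0.0207] x [-0.0073  0.0081]
0.06 68 z(top..bot) [0.0085 0.0114 0.0207] x [-0.0066  0.0082]
0.08 73 z(top..bot) [0.0075 0.0111 0.0206] x [-0.0064  0.0083]
0.1 76 z(top..bot) [0.0074 0.0105 0.0203] x [-0.0062  0.0082]
0.12 71 z(top..bot) [0.0056 0.0102 0.0199] x [-0.007   0.0081]
0.14 200 z(top..bot) [0.0055 0.0088 0.0179] x [-0.027   0.0285]
toe end k 0.1582392667029764 x of toe [-0.02906769  0.02990367]
```

{"op": "apply_moves", "data": {"increments": [{"grip": 255,"xyz": [0,0,0],"rotation": [0,0,-10]},{"grip": 255,"xyz": [0,0,0],"rotation": [0,0,-20]},{"grip": 255,"xyz": [0,0,0],"rotation": [0,0,-30]},{"grip": 255,"xyz": [0,0,0],"rotation": [0,0,-40]},{"grip": 255,"xyz": [0,0,0],"rotation": [0,0,-50]}]}}

```text
time: 9.0
ee_pos: [0.5095, -0.3903, 0.1328]
eef_rot: [-0.701, 0.713, 0.001, 0.002]
ft_force: [-0.3, -1.2, -1.3]
width: 0.0161
```

{"op": "apply_moves", "data": {"increments": [{"grip": 255,"xyz": [0,0,0],"rotation": [0,0,-10]},{"grip": 255,"xyz": [0,0,0],"rotation": [0,0,-20]},{"grip": 255,"xyz": [0,0,0],"rotation": [0,0,-30]},{"grip": 255,"xyz": [0,0,0],"rotation": [0,0,-40]},{"grip": 255,"xyz": [0,0,0],"rotation": [0,0,-50]}]}}

```text
time: 9.62
ee_pos: [0.5088, -0.3897, 0.131]
eef_rot: [0.938, -0.347, -0.001, -0.002]
ft_force: [-0.2, 0.8, -2.4]
width: 0.0153
```

```bash
python3 -c "
from m import *
to(.4931,-.2726,.137,.0725)
"
```

```text
t 9.62 pos [ 0.5088 -0.3897  0.131 ] yaw -40.61 tilt 0.28 w 0.0153 F [-0.2  0.8 -2.4] q [ 0.23  0.46  0.48  1.56 -0.23  1.18  0.04]
  shift [-88.1 -78.6  -5.4] rot [ -0.27   0.1  -44.77]
```

{"op": "apply_moves", "data": {"increments": [{"grip": 255,"xyz": [-20,-18,-2],"rotation": [0,0,-10]},{"grip": 255,"xyz": [-40,-36,-5],"rotation": [0,0,-20]},{"grip": 255,"xyz": [-60,-54,-5],"rotation": [0,0,-30]},{"grip": 255,"xyz": [-80,-72,-5],"rotation": [0,0,-40]},{"grip": 255,"xyz": [-88,-79,-5],"rotation": [0,0,-44.8]}]}}

```text
time: 10.25
ee_pos: [0.4928, -0.2701, 0.1351]
eef_rot: [0.999, 0.04, -0.001, -0.003]
ft_force: [0.3, -0.2, -0.9]
width: 0.0154
```

```bash
cat >> m.py <<'E'
PR=np.array([.4668,.1587,.0725])
def pt(x,y,z): # press frame TCP target (toe front at y+157)
    q=xf(np.array([[x,y,0.]]),PR)[0]; to(q[0],q[1],z,PR[2])
def where():
    s=r.read_state(); d=s['ee_pos'][:2]-PR[:2]; a=PR[2]; f=np.array([-np.sin(a),np.cos(a)]); e=np.array([np.cos(a),np.sin(a)])
    print('press x %.1f y %.1f toe %.1f z %.1f'%(d@e*1e3,d@f*1e3,d@f*1e3+157,s['ee_pos'][2]*1e3),'Ffeed %.1f Fx %.1f Fz %.1f'%(s['ft_force'][:2]@f,s['ft_force'][:2]@e,s['ft_force'][2]),'t',s['time'],'w',s['width'])
E
python3 -c "
from m import *
where(); pt(-.005,-.436,.0385)
"
```

```text
press x -5.1 y -429.5 toe -272.5 z 135.1 Ffeed -0.2 Fx 0.3 Fz -0.9 t 10.25 w 0.015390926684517355
t 10.25 pos [ 0.4928 -0.2701  0.1351] yaw 4.54 tilt 0.4 w 0.0154 F [ 0.3 -0.2 -0.9] q [ 0.15  0.27  0.31  1.76 -0.1   1.13  0.58]
  shift [ 0.2  7.1 96.5] rot [-0.39  0.1   0.39]
```

{"op": "apply_moves", "data": {"increments": [{"grip": 255,"xyz": [0,15,10],"rotation": [-0.4,0,0.4]},{"grip": 255,"xyz": [0,17,50],"rotation": [-0.4,0,0.4]},{"grip": 255,"xyz": [0,17,85],"rotation": [-0.4,0,0.4]},{"grip": 255,"xyz": [0,17,93],"rotation": [-0.4,0,0.4]},{"grip": 255,"xyz": [0,17,95],"rotation": [-0.4,0,0.4]}]}}

```text
time: 10.88
ee_pos: [0.4937, -0.287, 0.0397]
eef_rot: [0.999, 0.036, -0.001, 0.0]
ft_force: [0.5, -0.4, -0.9]
width: 0.0155
```

```bash
python3 -c "
from m import *
where(); pt(-.005,-.436,.0385)
inhand()
for n in('side','top'):
  c=cam(n); cv2.imwrite('pics/c_%s.png'%n,c['img'])
  if n=='side': cv2.imwrite('pics/c_crop.png',cv2.resize(c['img'][190:370,240:400],None,fx=3.3,fy=3.3,interpolation=2))
  else: cv2.imwrite('pics/c_crop2.png',cv2.resize(c['img'][180:340,240:480],None,fx=3.3,fy=3.3,interpolation=2))
"
```

```text
press x -5.4 y -446.4 toe -289.4 z 39.7 Ffeed -0.5 Fx 0.5 Fz -0.9 t 10.875 w 0.015495643100991286
t 10.88 pos [ 0.4937 -0.287   0.0397] yaw 4.08 tilt 0.15 w 0.0155 F [ 0.5 -0.4 -0.9] q [ 0.19  0.41  0.3   1.82 -0.15  0.94  0.63]
  shift [  0.4 -10.4   1.2] rot [ 0.01  0.15 -0.07]
-0.04 141 z(top..bot) [-0.0381 -0.0114  0.02  ] x [-0.0081  0.0066]
-0.02 55 z(top..bot) [-0.0411 -0.0353  0.0185] x [-0.008  0.007]
toe end k 0.1893354984004665 x of toe [-0.02300543 -0.0057793 ]
```

View pics/c_crop.png

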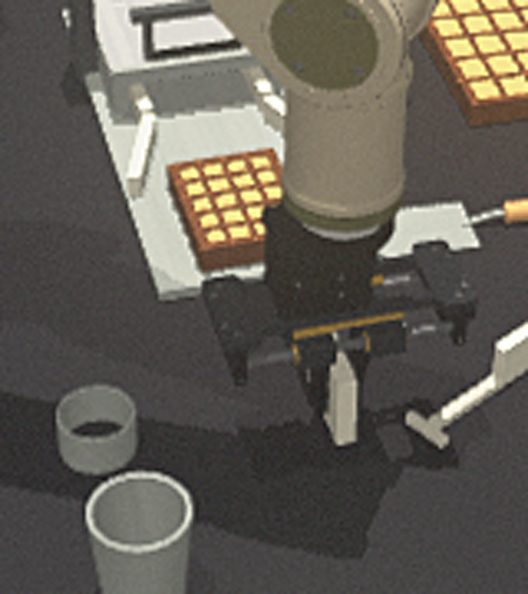

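View pics/c_crop2.png

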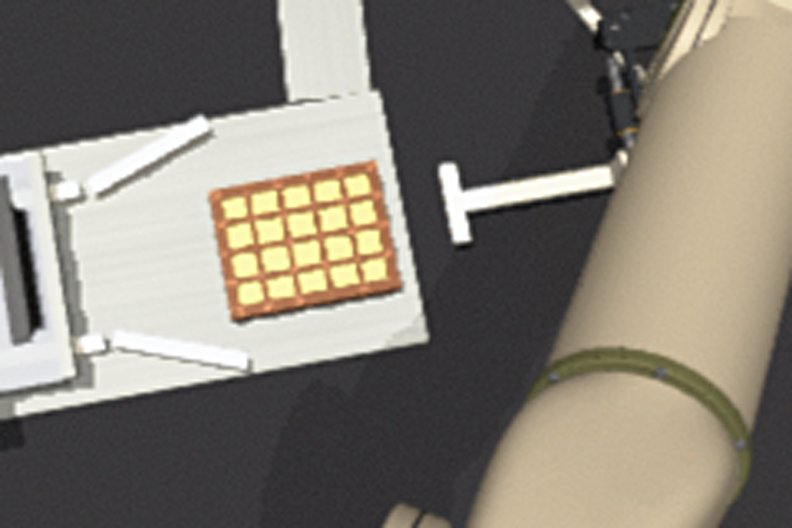

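Top crop: toe front mid at about (376,241) in the picture, mould tail mid at about (357,247), toe level and just off the bed's end. I'll measure the toe's offset and height.

```bash
python3 -c "
from m import *
c=cam('top'); P=cloud(c); im=c['img']
m=np.zeros(im.shape[:2],bool); m[225:258,370:385]=im[225:258,370:385].min(2)>120
p=P[m]; a=PR[2]; d=p[:,:2]-PR[:2]
f=np.array([-np.sin(a),np.cos(a)]); e=np.array([np.cos(a),np.sin(a)])
print('toe top z',np.median(p[:,2]),np.percentile(p[:,2],[10,90]))
q=onplane(c,np.argwhere(m)[:,::-1],float(np.median(p[:,2]))); d=q[:,:2]-PR[:2]
print('y',np.percentile(d@f,[2,98]),'x',np.percentile(d@e,[2,98]))
rt=(295,222,370,285); b=fit([(c,brownmask(c,rt),rt)],MOULD,[.4714,-.021,.078],.012)[0]; g=b[:2]-PR[:2]; print('mould press',g@e,g@f,np.degrees(b[2]-a))
where()
"
```

```text
toe top z nan [nan nan]
y [nan nan] x [nan nan]
mould press -0.008153242771309875 -0.17972753777479114 0.5313720190698855
press x -4.4 y -446.4 toe -289.4 z 41.2 Ffeed -0.5 Fx -0.5 Fz -1.5 t 11.075 w 0.015716577646769807
```

```bash
python3 -c "
from m import *
c=cam('top'); P=cloud(c); im=c['img']
m=np.zeros(im.shape[:2],bool); m[225:258,370:385]=im[225:258,370:385].min(2)>120
p=P[m]; p=p[np.isfinite(p[:,2])]; print(m.sum(),len(p),np.percentile(p[:,2],[5,25,50,75,95]).round(4))
a=PR[2];f=np.array([-np.sin(a),np.cos(a)]); e=np.array([np.cos(a),np.sin(a)])
q=onplane(c,np.argwhere(m)[:,::-1],.030); d=q[:,:2]-PR[:2]
print('y',np.percentile(d@f,[2,98]),'x',np.percentile(d@e,[2,98]))
pt(-.006,-.402,.0375)
"
```

```text
170 169 [0.0003 0.0265 0.0292 0.0312 0.0333]
y [-0.31352051 -0.28985731] x [-0.03080009  0.02792688]
t 11.12 pos [ 0.4946 -0.2867  0.0411] yaw 4.14 tilt 0.06 w 0.0156 F [-0.7  0.1 -0.9] q [ 0.19  0.41  0.3   1.82 -0.15  0.94  0.63]
  shift [ -1.5 -44.3   3.5] rot [ 0.05  0.01 -0.02]
```

{"op": "apply_moves", "data": {"increments": [{"grip": 255,"xyz": [-3,-4,1],"rotation": [0,0,-0.8]},{"grip": 255,"xyz": [-4,-14,2.5],"rotation": [0,0,-0.8]},{"grip": 255,"xyz": [-4,-24,3],"rotation": [0,0,-0.8]},{"grip": 255,"xyz": [-4,-33,3],"rotation": [0,0,-0.8]},{"grip": 255,"xyz": [-4,-37,3],"rotation": [0,0,-0.8]}]}}

```text
time: 11.75
ee_pos: [0.4881, -0.2491, 0.0381]
eef_rot: [0.999, 0.044, 0.0, 0.0]
ft_force: [0.2, -0.4, -1.7]
width: 0.0157
```

```bash
python3 -c "
from m import *
where(); pt(-.006,-.402,.0375)
c=cam('top')
cv2.imwrite('pics/d_crop2.png',cv2.resize(c['img'][190:310,260:420],None,fx=5,fy=5,interpolation=2))
"
```

```text
press x -8.3 y -408.3 toe -251.3 z 38.1 Ffeed -0.4 Fx 0.2 Fz -1.7 t 11.75 w 0.01574535668227503
t 11.75 pos [ 0.4881 -0.2491  0.0381] yaw 5.0 tilt 0.04 w 0.0157 F [ 0.2 -0.4 -1.7] q [ 0.14  0.36  0.29  1.88 -0.13  0.92  0.58]
  shift [ 2.4 -6.3  0.6] rot [ 0.04 -0.    0.84]
```

View pics/d_crop2.png

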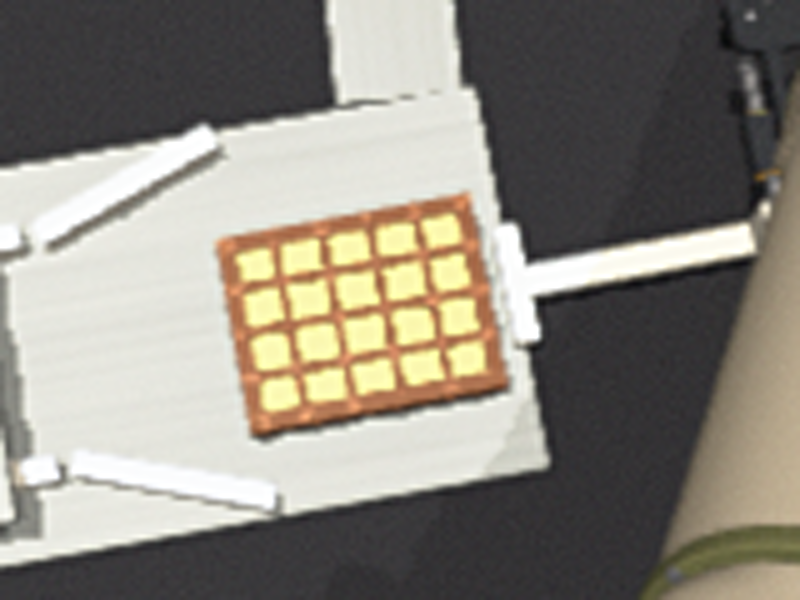

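Toe is behind the tail (gap about 5 mm), parallel and centred. Feeding starts.

{"op": "apply_moves", "data": {"increments": [{"grip": 255,"xyz": [0,-5,0.5],"rotation": [0,0,0]},{"grip": 255,"xyz": [0.5,-11,1],"rotation": [0,0,0]},{"grip": 255,"xyz": [1,-19,1],"rotation": [0,0,0]},{"grip": 255,"xyz": [2,-27,1],"rotation": [0,0,0]},{"grip": 255,"xyz": [3,-35,1],"rotation": [0,0,0]}]}}

```text
time: 12.42
ee_pos: [0.4881, -0.2133, 0.037]
eef_rot: [0.999, 0.044, -0.0, 0.0]
ft_force: [-0.1, -2.0, -1.1]
width: 0.0158
```

```bash
cat >> m.py <<'E'
def look(n,top=True):
    c=cam('top'); rt=(200,200,375,310); b=fit([(c,brownmask(c,rt),rt)],MOULD,[*xf(np.array([[0,r_y()+.065,0]]),PR)[0][:2],PR[2]],.012)[0]
    a=PR[2];f=np.array([-np.sin(a),np.cos(a)]); e=np.array([np.cos(a),np.sin(a)]); g=b[:2]-PR[:2]
    print('mould press x %.1f y %.1f (tail %.1f) yaw %.2f'%(g@e*1e3,g@f*1e3,g@f*1e3-65,np.degrees(b[2]-a)))
    cv2.imwrite(f'pics/{n}.png',cv2.resize(c['img'][190:310,190:390],None,fx=4,fy=4,interpolation=2))
def r_y():
    s=r.read_state(); d=s['ee_pos'][:2]-PR[:2]; a=PR[2]; return d@np.array([-np.sin(a),np.cos(a)])+.157
E
python3 -c "
from m import *
where(); pt(-.004,-.330,.0365)
look('e1')
"
```

```text
press x -5.7 y -372.5 toe -215.5 z 37.0 Ffeed -2.0 Fx -0.3 Fz -1.1 t 12.425 w 0.015802876757772196
t 12.43 pos [ 0.4881 -0.2133  0.037 ] yaw 5.01 tilt 0.04 w 0.0158 F [-0.1 -2.  -1.1] q [ 0.08  0.33  0.28  1.92 -0.11  0.9   0.51]
  shift [  2.3 -42.5   0.5] rot [0.04 0.   0.86]
mould press x -6.5 y -152.1 (tail -217.1) yaw 0.96
```

View pics/e1.png

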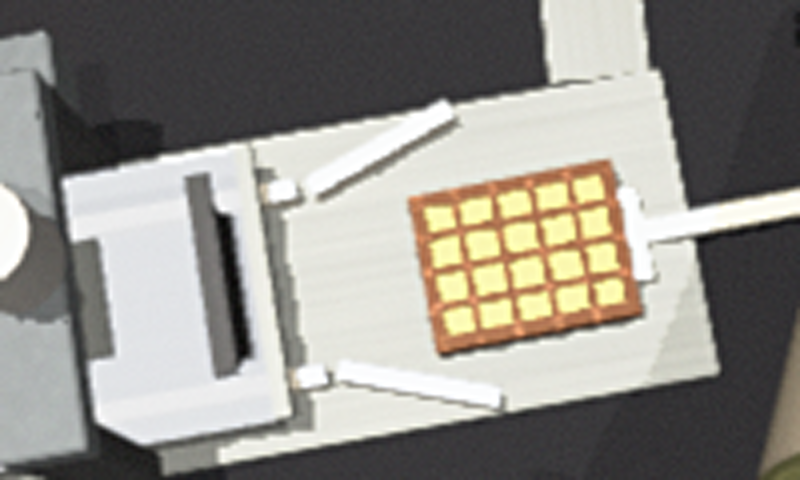

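{"op": "apply_moves", "data": {"increments": [{"grip": 255,"xyz": [1.5,-9,0.3],"rotation": [0,0,0.2]},{"grip": 255,"xyz": [3,-18,0.5],"rotation": [0,0,0.4]},{"grip": 255,"xyz": [4.5,-27,0.5],"rotation": [0,0,0.6]},{"grip": 255,"xyz": [6,-36,0.5],"rotation": [0,0,0.8]},{"grip": 255,"xyz": [7,-45,0.5],"rotation": [0,0,0.9]}]}}

```text
time: 13.1
ee_pos: [0.4913, -0.1658, 0.0365]
eef_rot: [0.999, 0.036, -0.0, -0.0]
ft_force: [-0.7, -1.6, -1.4]
width: 0.0156
```

```bash
python3 -c "
from m import *
where(); pt(0,-.280,.0365)
look('e2')
"
```

```text
press x 1.0 y -325.5 toe -168.5 z 36.5 Ffeed -1.5 Fx -0.9 Fz -1.4 t 13.1 w 0.01559064647041586
t 13.1 pos [ 0.4913 -0.1658  0.0365] yaw 4.17 tilt 0.01 w 0.0156 F [-0.7 -1.6 -1.4] q [ 0.01  0.31  0.26  1.95 -0.1   0.89  0.39]
  shift [ -1.  -45.5  -0. ] rot [-0.01  0.    0.01]
mould press x 2.7 y -105.0 (tail -170.0) yaw 0.38
```

View pics/e2.png

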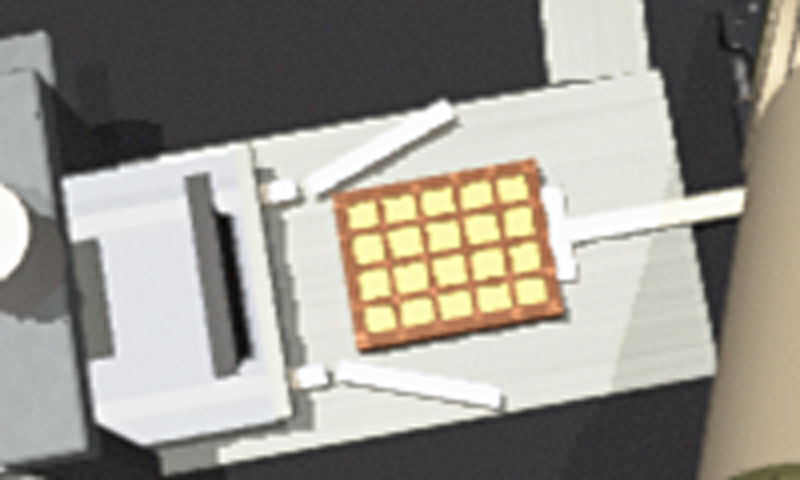

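{"op": "apply_moves", "data": {"increments": [{"grip": 255,"xyz": [-1,-8,0.5],"rotation": [0,0,0]},{"grip": 255,"xyz": [-2,-16,0.5],"rotation": [0,0,0]},{"grip": 255,"xyz": [-2.5,-24,0.5],"rotation": [0,0,0]},{"grip": 255,"xyz": [-2.5,-32,0.5],"rotation": [0,0,0]}]}}

```text
time: 13.65
ee_pos: [0.4865, -0.1322, 0.0359]
eef_rot: [0.999, 0.037, -0.0, -0.0]
ft_force: [0.1, -2.8, -0.3]
width: 0.0156
```

```bash
python3 -c "
from m import *
where(); pt(0,-.280,.0365)
look('e3')
"
```

```text
press x -1.4 y -291.6 toe -134.6 z 35.9 Ffeed -2.8 Fx -0.1 Fz -0.3 t 13.65 w 0.015648176608859057
t 13.65 pos [ 0.4865 -0.1322  0.0359] yaw 4.23 tilt 0.06 w 0.0156 F [ 0.1 -2.8 -0.3] q [-0.04  0.28  0.24  1.99 -0.09  0.88  0.32]
  shift [  1.4 -11.6  -0.6] rot [-0.06  0.01  0.08]
mould press x 0.6 y -70.9 (tail -135.9) yaw 0.06
```

View pics/e3.png

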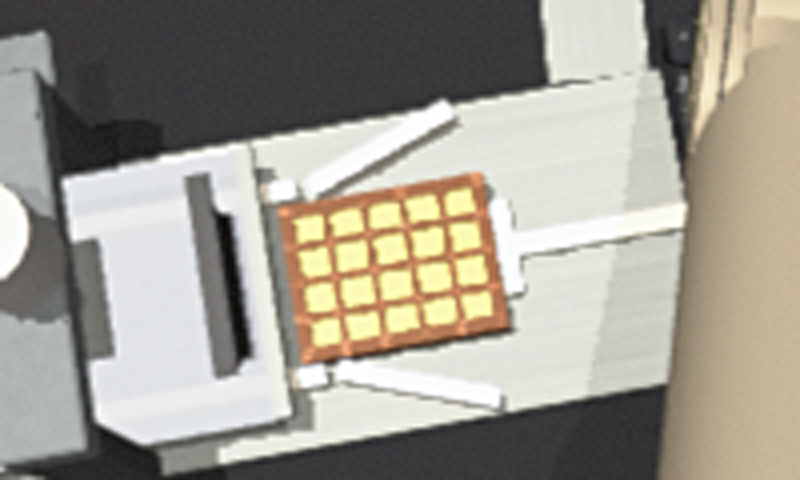

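{"op": "apply_moves", "data": {"increments": [{"grip": 255,"xyz": [0.2,-7,0],"rotation": [0,0,0]},{"grip": 255,"xyz": [0.4,-14,0],"rotation": [0,0,0]},{"grip": 255,"xyz": [0.5,-20,0],"rotation": [0,0,0]},{"grip": 255,"xyz": [0.5,-25,0],"rotation": [0,0,0]},{"grip": 255,"xyz": [0.5,-30,0],"rotation": [0,0,0]}]}}

```text
time: 14.32
ee_pos: [0.4848, -0.1017, 0.036]
eef_rot: [0.999, 0.037, -0.0, -0.0]
ft_force: [-0.0, -6.4, -0.5]
width: 0.0157
```

```bash
python3 -c "
from m import *
where(); pt(0,-.230,.0362)
"
```

```text
press x -0.9 y -261.0 toe -104.0 z 36.0 Ffeed -6.4 Fx -0.5 Fz -0.5 t 14.325 w 0.0156807859933133
t 14.32 pos [ 0.4848 -0.1017  0.036 ] yaw 4.26 tilt 0.03 w 0.0157 F [-0.  -6.4 -0.5] q [-0.09  0.26  0.22  2.01 -0.07  0.88  0.25]
  shift [  0.9 -31.   -0.2] rot [-0.03  0.01  0.11]
```

{"op": "apply_moves", "data": {"increments": [{"grip": 255,"xyz": [0,-5,0],"rotation": [0,0,0]},{"grip": 255,"xyz": [0.1,-10,0],"rotation": [0,0,0]},{"grip": 255,"xyz": [0.2,-15,0],"rotation": [0,0,0]},{"grip": 255,"xyz": [0.3,-20,0],"rotation": [0,0,0.1]},{"grip": 255,"xyz": [0.4,-25,0],"rotation": [0,0,0.1]}]}}

```text
time: 14.95
ee_pos: [0.4832, -0.0764, 0.036]
eef_rot: [0.999, 0.036, -0.0, -0.0]
ft_force: [0.1, -3.5, -0.6]
width: 0.0157
```

```bash
python3 -c "
from m import *
where(); pt(0,-.200,.0362)
look('e4')
s=cam('side'); cv2.imwrite('pics/e4s.png',cv2.resize(s['img'][130:290,230:380],None,fx=3.6,fy=3.6,interpolation=2))
"
```

```text
press x -0.6 y -235.7 toe -78.7 z 36.0 Ffeed -3.5 Fx -0.2 Fz -0.6 t 14.95 w 0.01566956824262826
t 14.95 pos [ 0.4832 -0.0764  0.036 ] yaw 4.17 tilt 0.03 w 0.0157 F [ 0.1 -3.5 -0.6] q [-0.12  0.25  0.21  2.03 -0.07  0.87  0.19]
  shift [  0.6 -35.7  -0.2] rot [-0.02  0.02  0.02]
mould press x 225.7 y -302.0 (tail -367.0) yaw 41.25
```

View pics/e4.png

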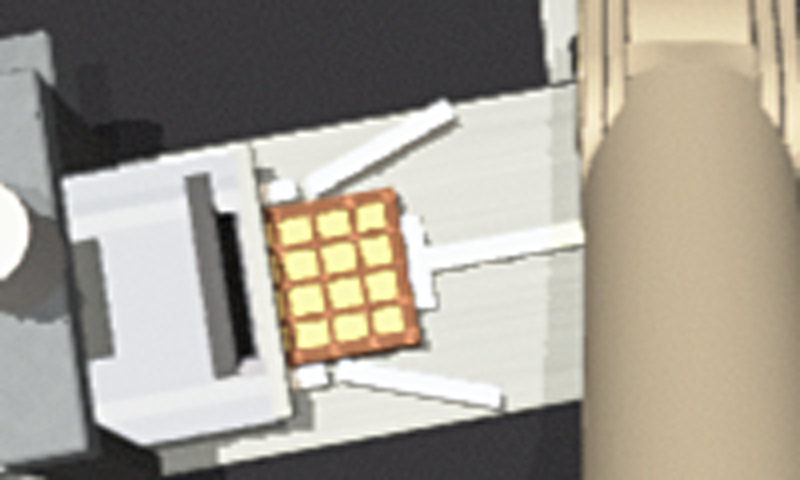

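View pics/e4s.png

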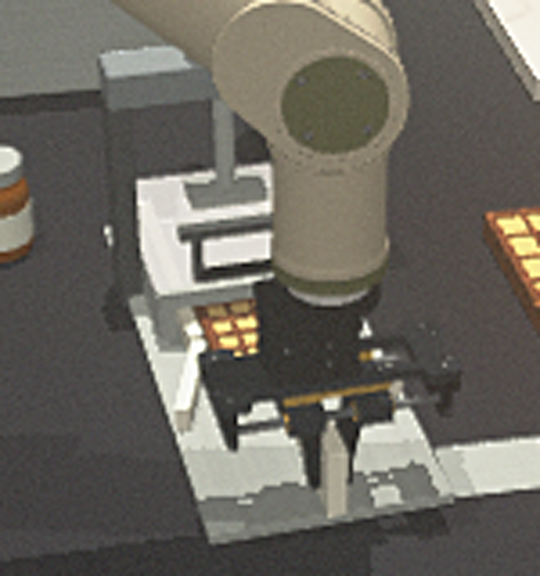

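{"op": "apply_moves", "data": {"increments": [{"grip": 255,"xyz": [0.1,-7,0],"rotation": [0,0,0]},{"grip": 255,"xyz": [0.2,-14,0],"rotation": [0,0,0]},{"grip": 255,"xyz": [0.3,-21,0],"rotation": [0,0,0]},{"grip": 255,"xyz": [0.4,-28,0],"rotation": [0,0,0]},{"grip": 255,"xyz": [0.5,-35,0],"rotation": [0,0,0]}]}}

```text
time: 15.68
ee_pos: [0.4811, -0.0402, 0.0359]
eef_rot: [0.999, 0.037, -0.0, -0.001]
ft_force: [-1.4, -3.5, -0.9]
width: 0.0157
```

```bash
python3 -c "
from m import *
where(); pt(0,-.200,.0362)
"
```

```text
press x -0.1 y -199.5 toe -42.5 z 35.9 Ffeed -3.4 Fx -1.6 Fz -0.9 t 15.675 w 0.015683795638065066
t 15.68 pos [ 0.4811 -0.0402  0.0359] yaw 4.23 tilt 0.07 w 0.0157 F [-1.4 -3.5 -0.9] q [-0.18  0.24  0.18  2.04 -0.06  0.87  0.11]
  shift [ 0.1  0.5 -0.3] rot [-0.06  0.03  0.08]
```

{"op": "apply_moves", "data": {"increments": [{"grip": 255,"xyz": [0.1,-7,0],"rotation": [0,0,0]},{"grip": 255,"xyz": [0.2,-14,0],"rotation": [0,0,0]},{"grip": 255,"xyz": [0.3,-21,0],"rotation": [0,0,0]},{"grip": 255,"xyz": [0.4,-28,0],"rotation": [0,0,0]},{"grip": 255,"xyz": [0.5,-35,0],"rotation": [0,0,0]}]}}

```text
time: 16.3
ee_pos: [0.4788, -0.0049, 0.0359]
eef_rot: [0.999, 0.037, -0.0, -0.001]
ft_force: [-1.0, -4.6, 0.2]
width: 0.0159
```

```bash
python3 -c "
from m import *
where(); pt(0,-.122,.0362)
c=cam('top'); cv2.imwrite('pics/f1.png',c['img'][150:350,120:400].repeat(2,0).repeat(2,1))
s=cam('side'); cv2.imwrite('pics/f1s.png',cv2.resize(s['img'][100:290,200:380],None,fx=3,fy=3,interpolation=2))
"
```

```text
press x 0.1 y -164.0 toe -7.0 z 35.9 Ffeed -4.6 Fx -1.3 Fz 0.2 t 16.3 w 0.015854033909599077
t 16.3 pos [ 0.4788 -0.0049  0.0359] yaw 4.23 tilt 0.08 w 0.0159 F [-1.  -4.6  0.2] q [-0.23  0.23  0.16  2.05 -0.05  0.87  0.03]
  shift [ -0.1 -42.   -0.2] rot [-0.06  0.05  0.08]
```

View pics/f1.png

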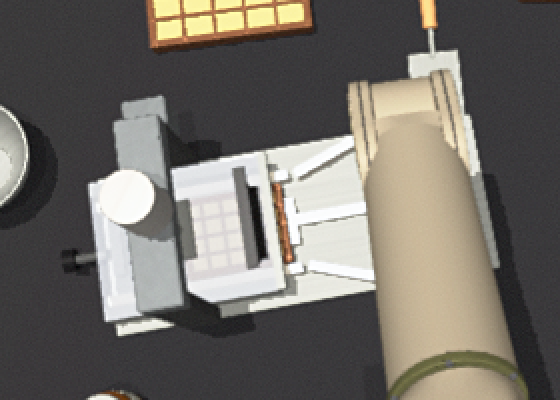

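View pics/f1s.png

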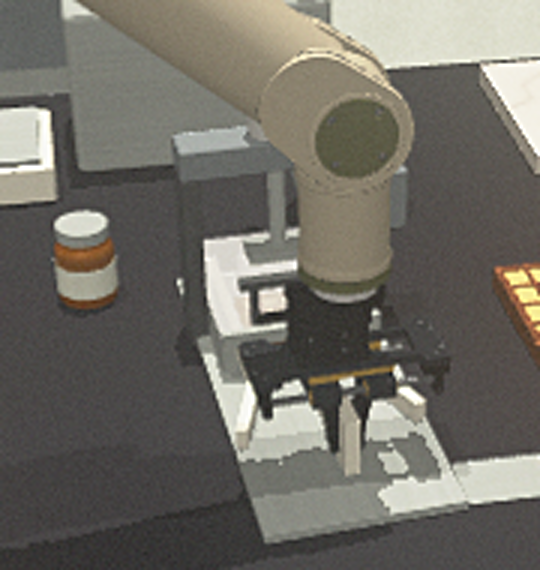

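{"op": "apply_moves", "data": {"increments": [{"grip": 255,"xyz": [0,-7,0],"rotation": [0,0,0]},{"grip": 255,"xyz": [0,-14,0],"rotation": [0,0,0]},{"grip": 255,"xyz": [0,-21,0],"rotation": [0,0,0]},{"grip": 255,"xyz": [0,-28,0],"rotation": [0,0,0]},{"grip": 255,"xyz": [0,-34,0],"rotation": [0,0,0]}]}}

```text
time: 17.02
ee_pos: [0.4764, 0.0304, 0.036]
eef_rot: [0.999, 0.038, -0.0, -0.001]
ft_force: [0.6, -2.7, -2.0]
width: 0.0159
```

```bash
python3 -c "
from m import *
where(); pt(0,-.122,.0362)
"
```

```text
press x 0.3 y -128.6 toe 28.4 z 36.0 Ffeed -2.7 Fx 0.4 Fz -2.0 t 17.025 w 0.015861525174510293
t 17.02 pos [0.4764 0.0304 0.036 ] yaw 4.3 tilt 0.11 w 0.0159 F [ 0.6 -2.7 -2. ] q [-0.28  0.22  0.13  2.05 -0.04  0.87 -0.05]
  shift [-0.3 -6.6 -0.2] rot [-0.11  0.02  0.15]
```

Next comes the stop search. The roof is clear, so I'll see if the stop shows through it, to know where to slow down.

```bash
python3 -c "
from m import *
c=cam('top'); im=c['img'][215:330,145:265]
im=cv2.createCLAHE(4,(4,4)).apply(cv2.cvtColor(im,cv2.COLOR_BGR2GRAY)); im=cv2.resize(im,None,fx=5,fy=5,interpolation=2); im=cv2.cvtColor(im,cv2.COLOR_GRAY2BGR)
for y,col in((.174,(0,0,255)),(.2,(0,255,0)),(.22,(255,0,0)),(.15,(255,255,0))):
    q=((proj(c,xf(np.array([[-.03,y,.042],[.03,y,.042]]),PR))-[145,215]+.5)*5).astype(int); cv2.line(im,tuple(map(int,q[0])),tuple(map(int,q[1])),col,1)
cv2.imwrite('pics/g1.png',im)
s=cam('side'); cv2.imwrite('pics/g1s.png',cv2.resize(s['img'][130:240,240:350],None,fx=5,fy=5,interpolation=2))
"
```

```text
(no output)
```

View pics/g1.png

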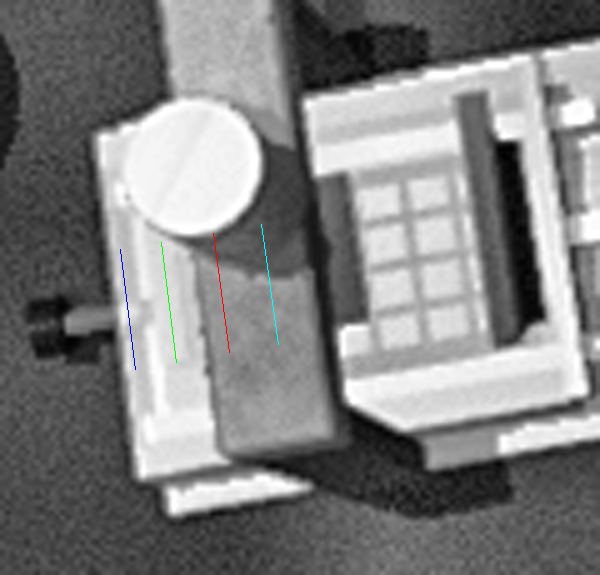

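View pics/g1s.png

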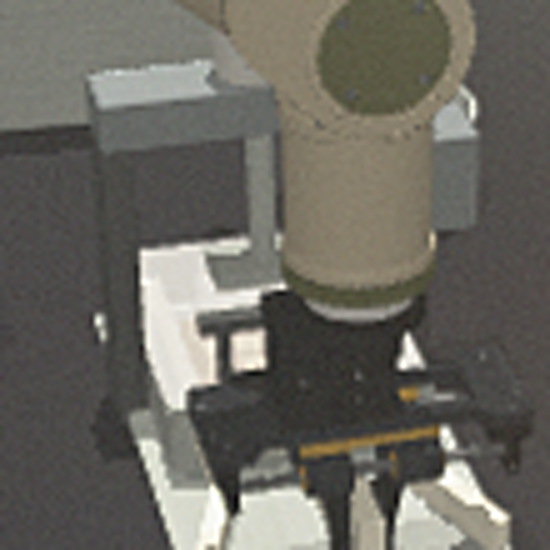

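No clear stop edge shows: the crosshead hides it and the roof washes out the rest. I'll go by feel, in small steps.

{"op": "apply_moves", "data": {"increments": [{"grip": 255,"xyz": [0,-2,0],"rotation": [0,0,0]},{"grip": 255,"xyz": [0,-4,0],"rotation": [0,0,0]},{"grip": 255,"xyz": [0,-6,0],"rotation": [0,0,0]},{"grip": 255,"xyz": [0,-8,0],"rotation": [0,0,0.1]},{"grip": 255,"xyz": [0,-10,0],"rotation": [0,0,0.1]}]}}

```text
time: 17.75
ee_pos: [0.4754, 0.0414, 0.036]
eef_rot: [0.999, 0.037, -0.0, -0.001]
ft_force: [-0.9, -2.3, -0.6]
width: 0.0154
```

```bash
python3 -c "
from m import *
where(); pt(0,-.122,.0362)
print(r.read_state()['joint_vel'].round(3))"
```

```text
press x 0.1 y -117.6 toe 39.4 z 36.0 Ffeed -2.2 Fx -1.0 Fz -0.6 t 17.75 w 0.015425162518638178
t 17.75 pos [0.4754 0.0414 0.036 ] yaw 4.26 tilt 0.17 w 0.0154 F [-0.9 -2.3 -0.6] q [-0.3   0.22  0.13  2.05 -0.04  0.87 -0.07]
  shift [-0.1  4.4 -0.3] rot [-0.16  0.04  0.11]
[-0.024 -0.    -0.011 -0.002  0.003 -0.001 -0.036]
```

{"op": "apply_moves", "data": {"increments": [{"grip": 255,"xyz": [0,-0.6,0],"rotation": [0.2,0,0]},{"grip": 255,"xyz": [0,-1.2,0],"rotation": [0.2,0,0]}]}}

```text
time: 18.0
ee_pos: [0.4753, 0.0429, 0.0359]
eef_rot: [0.999, 0.037, -0.001, -0.003]
ft_force: [0.0, -0.9, -2.0]
width: 0.0155
```

{"op": "apply_moves", "data": {"increments": [{"grip": 255,"xyz": [0,-1,0],"rotation": [0,0,0]}]}}

```text
time: 18.12
ee_pos: [0.4752, 0.0439, 0.0359]
eef_rot: [0.999, 0.037, -0.001, -0.003]
ft_force: [-0.2, -1.0, -1.4]
width: 0.0157
```

{"op": "apply_moves", "data": {"increments": [{"grip": 255,"xyz": [0,-1,0],"rotation": [0,0,0]}]}}

```text
time: 18.25
ee_pos: [0.4751, 0.045, 0.0359]
eef_rot: [0.999, 0.037, -0.001, -0.003]
ft_force: [0.3, -1.1, -1.9]
width: 0.0156
```

```bash
python3 -c "
from m import *
where(); pt(0,-.122,.0362)
print(r.read_state()['joint_vel'].round(3))"
```

```text
press x 0.0 y -114.0 toe 43.0 z 35.9 Ffeed -1.1 Fx 0.2 Fz -1.9 t 18.25 w 0.015617206105378787
t 18.25 pos [0.4751 0.045  0.0359] yaw 4.27 tilt 0.39 w 0.0156 F [ 0.3 -1.1 -1.9] q [-0.3   0.22  0.12  2.05 -0.04  0.87 -0.07]
  shift [-0.1  8.  -0.3] rot [-0.38  0.05  0.11]
[-0.013  0.    -0.006 -0.001 -0.     0.    -0.019]
```

{"op": "apply_moves", "data": {"increments": [{"grip": 255,"xyz": [0,-1,0],"rotation": [-0.3,0,0.1]}]}}

```text
time: 18.38
ee_pos: [0.4751, 0.0458, 0.036]
eef_rot: [0.999, 0.036, -0.0, -0.001]
ft_force: [-0.1, -1.6, -0.7]
width: 0.0156
```

{"op": "apply_moves", "data": {"increments": [{"grip": 255,"xyz": [0,-1,0],"rotation": [0,0,0]}]}}

```text
time: 18.5
ee_pos: [0.475, 0.047, 0.036]
eef_rot: [0.999, 0.036, -0.0, -0.0]
ft_force: [0.1, -2.4, -0.7]
width: 0.0157
```

{"op": "apply_moves", "data": {"increments": [{"grip": 255,"xyz": [0,-1,0],"rotation": [0,0,0]}]}}

```text
time: 18.62
ee_pos: [0.4749, 0.0481, 0.036]
eef_rot: [0.999, 0.036, -0.0, -0.0]
ft_force: [0.4, -1.7, -1.2]
width: 0.0157
```

{"op": "apply_moves", "data": {"increments": [{"grip": 255,"xyz": [0,-1,0],"rotation": [0,0,0]}]}}

```text
time: 18.75
ee_pos: [0.4748, 0.0491, 0.036]
eef_rot: [0.999, 0.036, -0.0, -0.0]
ft_force: [0.5, -2.4, -1.3]
width: 0.0156
```

{"op": "apply_moves", "data": {"increments": [{"grip": 255,"xyz": [0,-1,0],"rotation": [0,0,0]}]}}

```text
time: 18.88
ee_pos: [0.4748, 0.0502, 0.036]
eef_rot: [0.999, 0.036, -0.0, -0.0]
ft_force: [-0.3, -1.8, -1.1]
width: 0.0161
```

{"op": "apply_moves", "data": {"increments": [{"grip": 255,"xyz": [0,-1,0],"rotation": [0,0,0]}]}}

```text
time: 19.0
ee_pos: [0.4747, 0.0513, 0.036]
eef_rot: [0.999, 0.036, -0.0, -0.0]
ft_force: [0.8, -1.2, -1.1]
width: 0.0157
```

{"op": "apply_moves", "data": {"increments": [{"grip": 255,"xyz": [0,-1,0],"rotation": [0,0,0]}]}}

```text
time: 19.12
ee_pos: [0.4746, 0.0523, 0.036]
eef_rot: [0.999, 0.036, -0.0, -0.0]
ft_force: [0.1, -2.1, -1.6]
width: 0.0155
```

{"op": "apply_moves", "data": {"increments": [{"grip": 255,"xyz": [0,-1,0],"rotation": [0,0,0]}]}}

```text
time: 19.25
ee_pos: [0.4746, 0.0534, 0.036]
eef_rot: [0.999, 0.036, -0.0, -0.0]
ft_force: [0.9, -1.0, -1.3]
width: 0.0158
```

{"op": "apply_moves", "data": {"increments": [{"grip": 255,"xyz": [0,-1,0],"rotation": [0,0,0]}]}}

```text
time: 19.38
ee_pos: [0.4745, 0.0545, 0.036]
eef_rot: [0.999, 0.036, -0.0, -0.0]
ft_force: [0.2, -1.2, -1.0]
width: 0.0156
```

{"op": "apply_moves", "data": {"increments": [{"grip": 255,"xyz": [0,-1,0],"rotation": [0,0,0]}]}}

```text
time: 19.5
ee_pos: [0.4744, 0.0555, 0.036]
eef_rot: [0.999, 0.036, -0.0, -0.0]
ft_force: [0.9, -2.1, -0.3]
width: 0.0157
```

{"op": "apply_moves", "data": {"increments": [{"grip": 255,"xyz": [0,-1,0],"rotation": [0,0,0]}]}}

```text
time: 19.62
ee_pos: [0.4743, 0.0566, 0.036]
eef_rot: [0.999, 0.036, -0.0, -0.0]
ft_force: [0.3, -1.7, -1.3]
width: 0.016
```

{"op": "apply_moves", "data": {"increments": [{"grip": 255,"xyz": [0,-1,0],"rotation": [0,0,0]}]}}

```text
time: 19.75
ee_pos: [0.4742, 0.0577, 0.036]
eef_rot: [0.999, 0.036, -0.0, -0.0]
ft_force: [0.5, -2.2, -1.6]
width: 0.0157
```

{"op": "apply_moves", "data": {"increments": [{"grip": 255,"xyz": [0,-1,0],"rotation": [0,0,0]}]}}

```text
time: 19.88
ee_pos: [0.4742, 0.0588, 0.036]
eef_rot: [0.999, 0.036, -0.0, -0.0]
ft_force: [1.2, -1.5, -0.7]
width: 0.0159
```

{"op": "apply_moves", "data": {"increments": [{"grip": 255,"xyz": [0,-1,0],"rotation": [0,0,0]}]}}

```text
time: 20.0
ee_pos: [0.4741, 0.0598, 0.036]
eef_rot: [0.999, 0.036, -0.0, -0.0]
ft_force: [0.3, -1.2, -1.3]
width: 0.0157
```

{"op": "apply_moves", "data": {"increments": [{"grip": 255,"xyz": [0,-1,0],"rotation": [0,0,0]}]}}

```text
time: 20.12
ee_pos: [0.474, 0.0609, 0.036]
eef_rot: [0.999, 0.036, -0.0, -0.0]
ft_force: [0.7, -1.6, -0.9]
width: 0.0157
```

{"op": "apply_moves", "data": {"increments": [{"grip": 255,"xyz": [0,-1,0],"rotation": [0,0,0]}]}}

```text
time: 20.25
ee_pos: [0.4739, 0.0619, 0.036]
eef_rot: [0.999, 0.036, -0.0, -0.0]
ft_force: [0.9, -1.9, -1.0]
width: 0.0159
```

{"op": "apply_moves", "data": {"increments": [{"grip": 255,"xyz": [0,-1,0],"rotation": [0,0,0]}]}}

```text
time: 20.38
ee_pos: [0.4738, 0.063, 0.036]
eef_rot: [0.999, 0.036, -0.0, -0.0]
ft_force: [0.2, -2.6, -0.6]
width: 0.0154
```

{"op": "apply_moves", "data": {"increments": [{"grip": 255,"xyz": [0,-1,0],"rotation": [0,0,0]}]}}

```text
time: 20.5
ee_pos: [0.4738, 0.0641, 0.036]
eef_rot: [0.999, 0.036, -0.0, -0.0]
ft_force: [0.4, -1.9, -0.7]
width: 0.0158
```

{"op": "apply_moves", "data": {"increments": [{"grip": 255,"xyz": [0,-1,0],"rotation": [0,0,0]}]}}

```text
time: 20.62
ee_pos: [0.4737, 0.0651, 0.036]
eef_rot: [0.999, 0.036, -0.0, -0.0]
ft_force: [-0.3, -1.1, -1.1]
width: 0.0153
```

{"op": "apply_moves", "data": {"increments": [{"grip": 255,"xyz": [0,-1,0],"rotation": [0,0,0]}]}}

```text
time: 20.75
ee_pos: [0.4736, 0.0662, 0.036]
eef_rot: [0.999, 0.036, -0.0, -0.0]
ft_force: [0.8, -1.6, -1.5]
width: 0.0156
```

{"op": "apply_moves", "data": {"increments": [{"grip": 255,"xyz": [0,-1,0],"rotation": [0,0,0]}]}}

```text
time: 20.88
ee_pos: [0.4735, 0.0673, 0.036]
eef_rot: [0.999, 0.036, -0.0, -0.0]
ft_force: [0.3, -1.4, -1.1]
width: 0.0151
```

{"op": "apply_moves", "data": {"increments": [{"grip": 255,"xyz": [0,-1,0],"rotation": [0,0,0]}]}}

```text
time: 21.0
ee_pos: [0.4735, 0.0679, 0.036]
eef_rot: [0.999, 0.036, -0.0, -0.0]
ft_force: [0.1, -6.0, 1.0]
width: 0.0153
```

Contact: the force jumped to 6 N and the step came up short. Toe y is about 66, so the stop face is at about 196. Now building up to 15 N gently.

{"op": "apply_moves", "data": {"increments": [{"grip": 255,"xyz": [0,-0.5,0],"rotation": [0,0,0]}]}}

```text
time: 21.12
ee_pos: [0.4735, 0.0679, 0.0361]
eef_rot: [0.999, 0.036, -0.0, 0.0]
ft_force: [-0.1, -5.9, 0.8]
width: 0.0155
```

{"op": "apply_moves", "data": {"increments": [{"grip": 255,"xyz": [0,-1,0],"rotation": [0,0,0]}]}}

```text
time: 21.25
ee_pos: [0.4735, 0.068, 0.0362]
eef_rot: [0.999, 0.035, -0.0, 0.001]
ft_force: [-0.7, -8.4, 2.4]
width: 0.0152
```

{"op": "apply_moves", "data": {"increments": [{"grip": 255,"xyz": [0,-1.6,0],"rotation": [0,0,0]}]}}

```text
time: 21.38
ee_pos: [0.4736, 0.068, 0.0363]
eef_rot: [0.999, 0.035, -0.0, 0.001]
ft_force: [0.4, -11.4, 3.3]
width: 0.0159
```

{"op": "apply_moves", "data": {"increments": [{"grip": 255,"xyz": [0,-2,0],"rotation": [0,0,0]}]}}

```text
time: 21.5
ee_pos: [0.4736, 0.068, 0.0365]
eef_rot: [0.999, 0.034, -0.001, 0.002]
ft_force: [-0.8, -12.1, 4.8]
width: 0.0158
```

{"op": "apply_moves", "data": {"increments": [{"grip": 255,"xyz": [0,-2.4,0],"rotation": [0,0,0]},{"grip": 255,"xyz": [0,-2.4,0],"rotation": [0,0,0]}]}}

```text
time: 21.75
ee_pos: [0.4736, 0.0681, 0.0367]
eef_rot: [0.999, 0.033, -0.001, 0.003]
ft_force: [0.4, -12.7, 2.8]
width: 0.0157
```

```bash
python3 -c "
from m import *
where(); pt(0,-.090,.0362)"
```

```text
press x 0.2 y -90.9 toe 66.1 z 36.7 Ffeed -12.7 Fx -0.6 Fz 2.8 t 21.75 w 0.01569880088930642
t 21.75 pos [0.4736 0.0681 0.0367] yaw 3.83 tilt 0.41 w 0.0157 F [  0.4 -12.7   2.8] q [-0.34  0.23  0.11  2.05 -0.02  0.87 -0.15]
  shift [-0.2 -0.9  0.5] rot [ 0.4   0.08 -0.33]
```

{"op": "apply_moves", "data": {"increments": [{"grip": 255,"xyz": [0,-2.8,0.3],"rotation": [0.2,0,-0.3]},{"grip": 255,"xyz": [0,-2.8,0.3],"rotation": [0.2,0,-0.3]}]}}

```text
time: 22.0
ee_pos: [0.4737, 0.0681, 0.0365]
eef_rot: [0.999, 0.035, -0.001, 0.003]
ft_force: [-0.4, -13.8, 3.3]
width: 0.0157
```

{"op": "apply_moves", "data": {"increments": [{"grip": 255,"xyz": [0,-3.1,0.3],"rotation": [0.1,0,-0.2]},{"grip": 255,"xyz": [0,-3.1,0.3],"rotation": [0.1,0,-0.2]}]}}

```text
time: 22.25
ee_pos: [0.4738, 0.0681, 0.0365]
eef_rot: [0.999, 0.035, -0.001, 0.004]
ft_force: [-1.4, -14.7, 5.6]
width: 0.0158
```

{"op": "apply_moves", "data": {"increments": [{"grip": 255,"xyz": [0,-3.2,0.2],"rotation": [0.1,0,-0.1]},{"grip": 255,"xyz": [0,-3.2,0.2],"rotation": [0.1,0,-0.1]},{"grip": 255,"xyz": [0,-3.2,0.2],"rotation": [0.1,0,-0.1]},{"grip": 255,"xyz": [0,-3.2,0.2],"rotation": [0.1,0,-0.1]}]}}

```text
time: 22.75
ee_pos: [0.4739, 0.0681, 0.0366]
eef_rot: [0.999, 0.035, -0.001, 0.004]
ft_force: [-1.6, -15.7, 7.5]
width: 0.0159
```

```bash
python3 -c "
from m import *
where(); pt(0,-.090,.0362)"
```

```text
press x 0.5 y -90.8 toe 66.2 z 36.6 Ffeed -15.5 Fx -2.7 Fz 7.5 t 22.75 w 0.015866863053238235
t 22.75 pos [0.4739 0.0681 0.0366] yaw 3.99 tilt 0.49 w 0.0159 F [ -1.6 -15.7   7.5] q [-0.34  0.23  0.11  2.04 -0.02  0.87 -0.15]
  shift [-0.5 -0.8  0.4] rot [ 0.48  0.1  -0.17]
```

{"op": "apply_moves", "data": {"increments": [{"grip": 255,"xyz": [0,-3.5,0],"rotation": [0,0,-0.1]},{"grip": 255,"xyz": [0,-3.5,0],"rotation": [0,0,-0.1]},{"grip": 255,"xyz": [0,-3.5,0],"rotation": [0,0,-0.1]},{"grip": 255,"xyz": [0,-3.5,0],"rotation": [0,0,-0.1]},{"grip": 255,"xyz": [0,-3.5,0],"rotation": [0,0,-0.1]}]}}

```text
time: 23.38
ee_pos: [0.474, 0.0682, 0.037]
eef_rot: [0.999, 0.034, -0.001, 0.006]
ft_force: [-2.4, -17.8, 7.1]
width: 0.0158
```

```bash
python3 -c "
from m import *
where(); pt(0,-.090,.0362)
c=cam('top'); cv2.imwrite('pics/k1.png',cv2.resize(c['img'][190:330,145:305],None,fx=4,fy=4,interpolation=2))"
```

```text
press x 0.6 y -90.8 toe 66.2 z 37.0 Ffeed -17.6 Fx -3.6 Fz 7.1 t 23.375 w 0.01578935985923615
t 23.38 pos [0.474  0.0682 0.037 ] yaw 3.93 tilt 0.67 w 0.0158 F [ -2.4 -17.8   7.1] q [-0.35  0.23  0.11  2.04 -0.02  0.88 -0.16]
  shift [-0.6 -0.8  0.8] rot [ 0.66  0.11 -0.23]
```

View pics/k1.png

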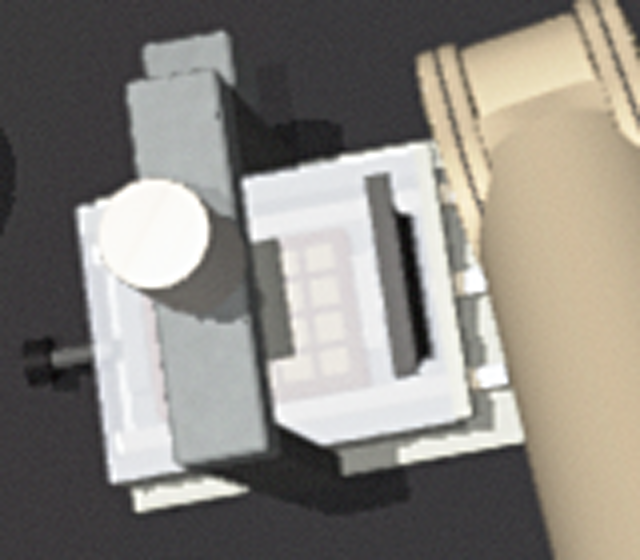

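Held 14–17.8 N for over a second without further travel. The mould tail is now inside, past the roller (tail edge near crop (358,310), roller near (405,280)). Withdrawing straight back.

{"op": "apply_moves", "data": {"increments": [{"grip": 255,"xyz": [0,4,0],"rotation": [0.3,0,0]},{"grip": 255,"xyz": [-0.5,12,0.3],"rotation": [0.6,0,0]},{"grip": 255,"xyz": [-0.5,25,0.3],"rotation": [0.6,0,-0.2]},{"grip": 255,"xyz": [-0.5,40,0.3],"rotation": [0.6,0,-0.2]},{"grip": 255,"xyz": [-0.5,55,0.3],"rotation": [0.6,0,-0.2]}]}}

```text
time: 24.05
ee_pos: [0.4773, 0.0121, 0.0374]
eef_rot: [0.999, 0.036, -0.001, 0.001]
ft_force: [1.1, -0.2, -1.0]
width: 0.0156
```

```bash
python3 -c "
from m import *
where(); pt(0,-.300,.0370)"
```

```text
press x -0.2 y -147.0 toe 10.0 z 37.4 Ffeed -0.2 Fx 1.1 Fz -1.0 t 24.05 w 0.015593252921904846
t 24.05 pos [0.4773 0.0121 0.0374] yaw 4.11 tilt 0.13 w 0.0156 F [ 1.1 -0.2 -1. ] q [-0.26  0.22  0.15  2.05 -0.04  0.87 -0.01]
  shift [  0.3 153.    0.5] rot [ 0.06  0.12 -0.05]
```

{"op": "apply_moves", "data": {"increments": [{"grip": 255,"xyz": [0,20,0],"rotation": [0,0,0]},{"grip": 255,"xyz": [0,45,0],"rotation": [0,0,0]},{"grip": 255,"xyz": [0,75,0],"rotation": [0,0,0]},{"grip": 255,"xyz": [0,105,0],"rotation": [0,0,0]},{"grip": 255,"xyz": [0,135,0],"rotation": [0,0,0]}]}}

```text
time: 24.68
ee_pos: [0.4868, -0.1243, 0.0376]
eef_rot: [0.999, 0.036, -0.001, 0.001]
ft_force: [0.5, 0.5, -1.7]
width: 0.0155
```

```bash
python3 -c "
from m import *
where(); to(.50,-.36,.07,.0725); look('n1')
P=np.load('P0.npy'); im=cv2.imread('pics/top0.png')
print('cup',P[289,503],'ring',P[300,438], onplane(cam('top'),[[438,303],[503,290]],.035))"
```

```text
press x -0.5 y -283.7 toe -126.7 z 37.6 Ffeed 0.5 Fx 0.6 Fz -1.7 t 24.675 w 0.015463614150588669
t 24.68 pos [ 0.4868 -0.1243  0.0376] yaw 4.08 tilt 0.13 w 0.0155 F [ 0.5  0.5 -1.7] q [-0.06  0.27  0.24  1.99 -0.08  0.89  0.3 ]
  shift [ -3.7 236.  -32.2] rot [ 0.07  0.11 -0.07]
mould press x 253.9 y -175.5 (tail -240.5) yaw -2.04
cup [ 0.33601228 -0.43658406  0.00589978] ring [ 0.32698002 -0.27295395 -0.00229122] [[ 0.31711701 -0.26432621  0.035     ]
 [ 0.33131558 -0.4267768   0.035     ]]
```

View pics/n1.png

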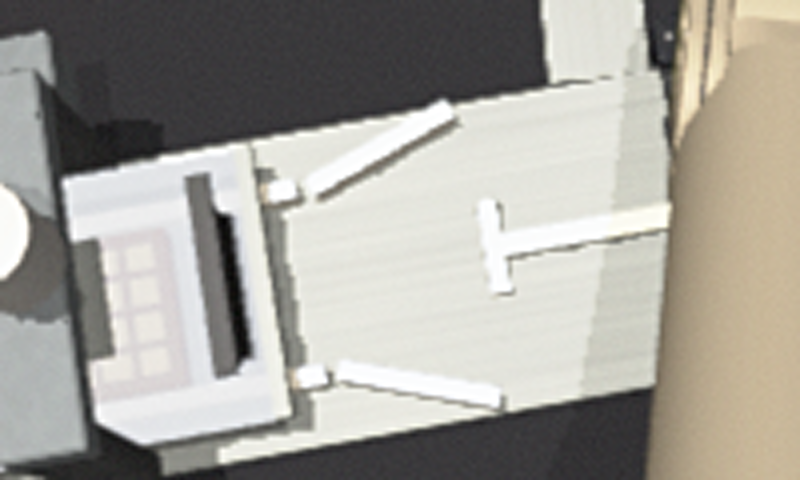

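The mould stayed in (tail edge near crop (178,310)) and the toe is out at (492,247). Carrying the stick back off the bed.

{"op": "apply_moves", "data": {"increments": [{"grip": 255,"xyz": [0,30,-10],"rotation": [0,0,0]},{"grip": 255,"xyz": [-1,80,-30],"rotation": [0,0,0]},{"grip": 255,"xyz": [-2,130,-32],"rotation": [0,0,0]},{"grip": 255,"xyz": [-3,180,-32],"rotation": [0,0,0]},{"grip": 255,"xyz": [-4,225,-32],"rotation": [0,0,0]}]}}

```text
time: 25.4
ee_pos: [0.4975, -0.3533, 0.0703]
eef_rot: [0.999, 0.033, -0.001, 0.001]
ft_force: [0.1, 0.3, -0.0]
width: 0.0157
```

```bash
python3 -c "
from m import *
to(.50,-.36,.027,.0725)
s=cam('side'); cv2.imwrite('pics/p1.png',cv2.resize(s['img'][200:400,240:440],None,fx=3,fy=3,interpolation=2))
c=cam('top'); cv2.imwrite('pics/p1t.png',c['img'])"
```

```text
t 25.4 pos [ 0.4975 -0.3533  0.0703] yaw 3.83 tilt 0.18 w 0.0157 F [ 0.1  0.3 -0. ] q [ 0.27  0.45  0.34  1.69 -0.17  1.03  0.73]
  shift [ 2.1  6.8 43.3] rot [ 0.15  0.09 -0.32]
```

View pics/p1.png

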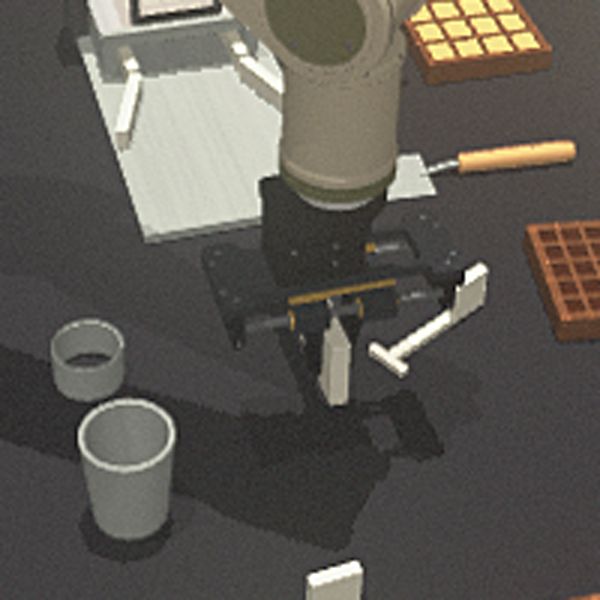

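{"op": "apply_moves", "data": {"increments": [{"grip": 255,"xyz": [2,7,20],"rotation": [0.1,0,0]},{"grip": 255,"xyz": [2,7,38],"rotation": [0.1,0,0]},{"grip": 255,"xyz": [2,7,44],"rotation": [0.1,0,0]},{"grip": 255,"xyz": [2,7,45.5],"rotation": [0.1,0,0]}]}}

```text
time: 26.0
ee_pos: [0.4981, -0.3637, 0.0245]
eef_rot: [1.0, 0.031, -0.001, 0.002]
ft_force: [0.3, 0.2, -0.4]
width: 0.0157
```

```bash
python3 -c "
from m import *
to(.50,-.36,.0235,.0725)"
```

```text
t 26.0 pos [ 0.4981 -0.3637  0.0245] yaw 3.54 tilt 0.26 w 0.0157 F [ 0.3  0.2 -0.4] q [ 0.29  0.52  0.33  1.7  -0.19  0.95  0.76]
  shift [ 2.1 -3.6  1. ] rot [ 0.19  0.17 -0.62]
```

{"op": "apply_moves", "data": {"increments": [{"grip": 255,"xyz": [0,0,1],"rotation": [0.2,0,0]},{"grip": 255,"xyz": [0,0,1.2],"rotation": [0.2,0,0]}]}}

```text
time: 26.25
ee_pos: [0.4985, -0.3636, 0.0238]
eef_rot: [1.0, 0.031, -0.001, 0.0]
ft_force: [-0.0, -0.5, -1.2]
width: 0.0154
```

{"op": "apply_moves", "data": {"increments": [{"grip": 255,"xyz": [0,0,1],"rotation": [0,0,0]},{"grip": 255,"xyz": [0,0,1],"rotation": [0,0,0]}]}}

```text
time: 26.5
ee_pos: [0.4987, -0.3638, 0.0236]
eef_rot: [1.0, 0.031, -0.001, 0.0]
ft_force: [-2.3, 2.4, 5.7]
width: 0.0161
```

Touching the stone (+5.7 N). Releasing.

{"op": "apply_moves", "data": {"increments": [{"grip": 200,"xyz": [0,0,0],"rotation": [0,0,0]},{"grip": 150,"xyz": [0,0,0],"rotation": [0,0,0]},{"grip": 100,"xyz": [0,0,0],"rotation": [0,0,0]},{"grip": 100,"xyz": [0,0,0],"rotation": [0,0,0]},{"grip": 100,"xyz": [0,0,0],"rotation": [0,0,0]}]}}

```text
time: 27.12
ee_pos: [0.4987, -0.3637, 0.0235]
eef_rot: [1.0, 0.031, -0.001, 0.0]
ft_force: [-0.9, 0.1, -0.5]
width: 0.0492
```

{"op": "apply_moves", "data": {"increments": [{"grip": 100,"xyz": [0,0,-15],"rotation": [0,0,0]},{"grip": 100,"xyz": [0,0,-40],"rotation": [0,0,0]},{"grip": 100,"xyz": [0,0,-90],"rotation": [0,0,0]},{"grip": 100,"xyz": [0,0,-140],"rotation": [0,0,0]},{"grip": 100,"xyz": [0,0,-170],"rotation": [0,0,0]}]}}

```text
time: 27.75
ee_pos: [0.4995, -0.3644, 0.1976]
eef_rot: [1.0, 0.031, 0.001, 0.001]
ft_force: [0.5, -1.0, -0.4]
width: 0.0527
```

{"op": "apply_moves", "data": {"increments": [{"grip": 100,"xyz": [0,30,0],"rotation": [0,0,0]},{"grip": 100,"xyz": [0,70,0],"rotation": [0,0,0]},{"grip": 100,"xyz": [0,110,0],"rotation": [0,0,0]},{"grip": 100,"xyz": [0,150,0],"rotation": [0,0,0]},{"grip": 100,"xyz": [0,150,0],"rotation": [0,0,0]}]}}

```text
time: 28.38
ee_pos: [0.5068, -0.5173, 0.1983]
eef_rot: [1.0, 0.029, 0.0, 0.002]
ft_force: [-0.9, 0.5, -0.2]
width: 0.0529
```

```bash
python3 -c "
from m import *
where()
s=cam('side'); cv2.imwrite('pics/z_side.png',s['img'])
c=cam('top'); cv2.imwrite('pics/z_top.png',c['img'])"
```

```text
press x -9.1 y -677.1 toe -520.1 z 198.3 Ffeed 0.6 Fx -0.9 Fz -0.2 t 28.375 w 0.05285147695159765
```

View pics/z_side.png

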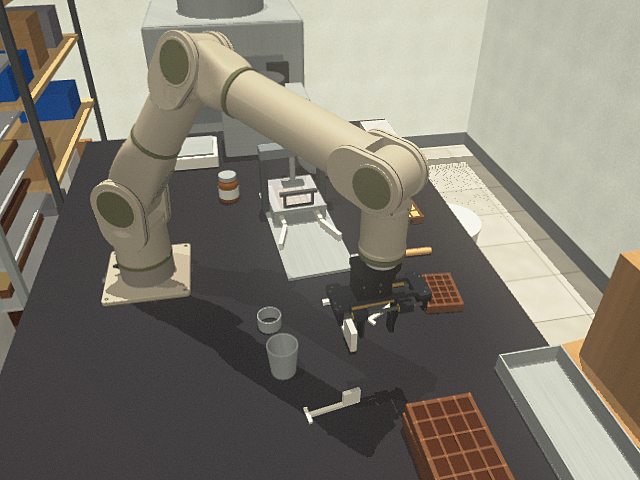

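View pics/z_top.png

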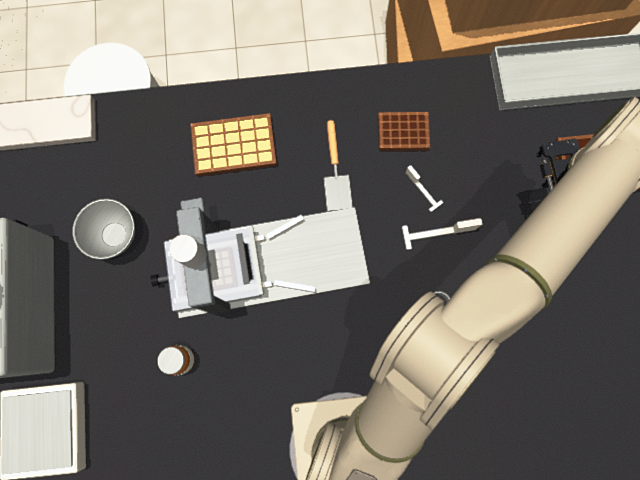

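Stick lies upright on its underside at top (440,232), toe at (407,237), well off the bed's end at x=369. Final numeric checks on the stick, mould tail and bystanders.

```bash
python3 -c "
from m import *
t=cam('top'); P=cloud(t); rt=(395,210,490,255); m=wm(t,rt,100,(430,234))
b=fit([(t,m,rt)],STICK,[.4987,-.3637,.065],0); print('stick',b)
mm=np.zeros(t['img'].shape[:2],bool); mm[210:255,395:490]=m>0
p=P[mm]; d=p[:,:2]-b[0][:2]; k=d@[-np.sin(b[0][2]),np.cos(b[0][2])]
for a in(.04,.07,.1,.12,.145): w=(k>a)&(k<a+.015); print(a,np.median(p[w,2]).round(4))
i0=cv2.imread('pics/top0.png').astype(int); i1=t['img'].astype(int)
df=(abs(i0-i1).max(2)>60).astype(np.uint8)
n,l,st,ce=cv2.connectedComponentsWithStats(df)
for i in range(1,n):
  if st[i,4]>15: print(st[i])
# mould tail seen through roof
im=t['img'][215:330,185:265]; im=cv2.resize(cv2.cvtColor(cv2.createCLAHE(3,(3,3)).apply(cv2.cvtColor(im,cv2.COLOR_BGR2GRAY)),8),None,fx=6,fy=6,interpolation=2)
q=((proj(t,xf(box(-.05,.05,.066,.196,.037,.037),PR))-[185,215]+.5)*6).astype(np.int32); cv2.polylines(im,[cv2.convexHull(q)],True,(0,0,255))
cv2.imwrite('pics/z2.png',im[:600])
"
```

```text
stick (array([ 0.50289599, -0.36454665,  0.06162709]), np.float64(71.71372549019608), np.float64(733.0))
0.04 0.0105
0.07 0.0101
0.1 0.0111
0.12 0.0106
0.145 0.0116
[  499    97   141   198 11060]
[559 138  20  36 205]
[475 174  49  47 470]
[402 219  72  31 595]
[471 222  12   8  30]
[ 303  229   59   50 1499]
[  370   262   175   197 15037]
[494 275  26  28 386]
[  0 327   9  37 173]
[ 22 342  32  20 151]
[   0  355  139  110 6302]
[158 359  24  15 215]
[352 395  38  35 796]
[ 122  398  229   82 9925]
[359 422  35  29 341]
[335 428  11   4  20]
[347 430  33  47 544]
[308 432  31  48 728]
[270 448  16   4  34]
[336 449  17  31 266]
[374 455  14   6  34]
[388 454  10  10  50]
[396 459  15  19 131]
```

View pics/z2.png

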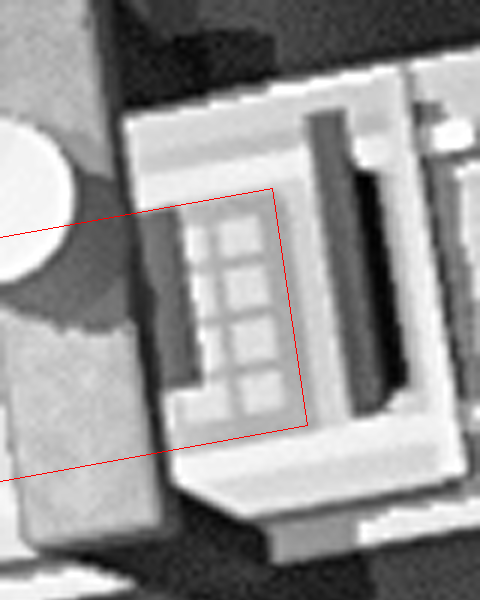

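```bash
python3 -c "
from h import *
print(r.read_state()['ft_force']); print(r.close_job())"
```

```text
[-0.41195861  0.89366109  0.90316695]
the job is handed in; nothing more can be done
None
```

The mould is home against the stop and the stick is back on the stone. The job was handed in at about 28.5 s of the 72 s allowed; no verdict came back.

- **Grasp:** I took the largest of the three push sticks by its grip. The first grip came out about 12 mm too high because the fingers were still closing as I lifted, so I set it down (about 25 N on the stone) and regripped lower.
- **Feed:** Feeding read 6.4 N at most between steps, highest as the nose met the roller. The stop face was felt at press y of about 196 mm.
- **Seating:** I leaned on the mould at a wrist reading of 14–18 N for over a second, with no further travel. The highest push I read was 17.8 N. Some of that was the toe rubbing on the bed, so the mould itself felt slightly less. Forces were only read at the end of each move, so a brief peak between readings would not have shown.
- **Last checks:**
  - Through the clear roof, the mould's tail lies on the predicted outline at y of about 66 mm. It is square and past the roller.
  - The stick lies flat, its toe about 100 mm clear of the bed's end.
  - The gripper is empty and about 0.2 m up.
- **Not fully confirmed:** The start and end top pictures show no moved bystanders in the areas I could see. The arm hid the cup, the ring cutter and one small stick from the top camera at the end. In the side view they look undisturbed.

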